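Fetch the enclosure from behind the soldering consumables

ROBOT

A 6-joint arm with a two-finger parallel gripper is mounted at the origin on a cart in front of the work surface, level with it; the furniture and walls round the work are solid. World frame = base frame: x ahead of the robot, y to its left, z up, the work surface at z = 0. Lengths are in m, angles in degrees, forces in N, time in s.
With the tool pointing down it reaches from about 0.35 to 0.875 m from the base axis. Payload 4.2 kg.
Tool frame: the origin (TCP) lies at the very end of the fingers, on their centre line; the grasp point (between the pads) lies 19 mm behind it (hold_point_z is the distance from the TCP to the grasp point, in m); z points along the fingers, y is the line along which they close (so a half turn about z gives the same grasp; the last joint's range is limited). The gripper opens to 85 mm and grips with 20 to 120 N. Pads are 22 mm wide; open, the fingers measure 114 mm over their backs; the gripper's body (76 mm by 85 mm) begins 54 mm behind the grasp point. The pads swing forward as they close: fully open they stand 13 mm farther back than shut.
Start: joints at [14.817, 22.042, 0.453, 0, -68.411, -14.817], TCP at [0.625, 0, 0.231] pointing down, gripper open.
Joint ranges: [-179.83, 179.83], [-69.29, 118.12], [-61.27, 80.66], [-181.25, 117.63], [-171.15, -9.14], [-177.46, 177.46]. Speed limits (degrees/s): [159.86, 159.86, 180, 180, 180, 180].

INTERFACE

Orientations are given as [roll, pitch, yaw] about the fixed x, y, z axes, in that order (R = Rz(yaw) Ry(pitch) Rx(roll)).
In Python, from cell import * gives the robot as it stands.
- The arm moves only by the tool servo_tool, never from a script. Its argument "plan" is a list of rows, each a list of 5 numbers: the gripper command: -1 is shut, 1 is fully open, values between are in proportion, then the shift along the tool's x, y, z in cm, then the turn about the tool's z in degrees. In form: [[grip, x, y, z, spin], ...]. A call has 1 to 20 rows; each row shifts and turns the commanded pose from where the row before left it, along the tool's axes as they then stand; what a row does not reach is not made up. A row lasts 1/8 s, in which the tool goes at most 62.5 mm and 10.7 degrees, less where a joint would pass 70% of its speed; a pose out of reach is approached as far as the arm can. A call with a gripper value outside its range is refused whole. The fingers move at their own pace and stop on an object; "newtons" is the grip in N (left out, the last holds). Time passes only in rows, so rows that do not move let the fingers close. It gives the time, the measured TCP pose, the force, the opening and the grip force at its end, in the units of the state.
- sense(): the state, without advancing time (a new reading comes with each control period).
- snapshot(name): name is "scene" or "side" or "wrist"; returns a dict with "img" (384x512x3 uint8, red, green, blue), "depth" (384x512 float32, m along the optical axis (not along the pixel's ray), 0 where there is no reading), "intrinsics" (3x3 intrinsics, pixels), "R" (3x3) and "t" (3): a world point X has camera coordinates R X + t. Camera axes: x right, y down, z forward; pixel columns grow to the right and rows downward; lengths in m; the calibration is good to about 2 mm. A picture is of the moment at which its call begins.
- sign_off(): hands the job in; it is judged then, once.
The state is a dict: "time_s": time; "joint_pos": joint angles; "joint_vel": joint speeds; "joint_efforts": joint torques, N m; "eef_pos": TCP position; "orientation": TCP orientation; "contact_force": force on the tool from outside, world axes, zero at the start; "torque": the same for the moment, N m; "gripper_width": finger opening in m; "finger_force": force on a finger pad.
Only numpy, scipy, OpenCV 4.12 (cv2) and the standard library are available. Lean on these libraries where they do the work, as an engineer would, in place of code of your own. Each camera call takes 0.05 s, during which the arm holds its last target. There are 200 camera calls.

TASK

The next enclosure to be assembled lies on the consumables stand, shut in by the dispenser bottle and the solder reel. Move these two out of the way and stand both upright in the parking tray, then seat the grey enclosure flat, lid up, between the corner locators of the assembly nest. Finally put the reel and the dispenser back upright, each in its own dish on the stand; leave the flux bottle standing in its dish and let nothing fall over.

Things in the scene. Friction and masses are not known exactly. Their poses are not given: they have to be found in the camera images.
- dispenser_mid (a point): dispenser: cream round bottle, steel pump top; body 56 mm diameter, straight up to 75 mm, neck above, 52 mm pump dish, 112 mm tall in all, 0.14 kg. Point: on its axis, half-way up, 56 mm above its underside. In its own dish beside the enclosure, 5 mm from it, 10 mm from the reel. Grip the straight body; fingertips 50 mm or more above its underside pass over enclosure and reel.
- reel_mid (a point): solder reel on its flange: white with green rims, 52 mm diameter, 46 mm tall, 0.25 kg. Point: on its axis, half-way up, 23 mm above its underside. In its own dish beside the dispenser. Grip round the flanges, fingertips more than 5 mm above its underside (dish rim). No finger fits beside it while the dispenser stands: out after the dispenser, back before it.
- flux_mid (a point): flux bottle, stays where it is: small amber bottle, black pointed cap, 30 mm diameter, 86 mm tall, loose in a small dish (35 mm inside, 8 mm rim) near one end of the enclosure's other long side. Point: on its axis, half-way up, 43 mm above its underside. Its wall is 36 mm or more from the middle of that long side, measured along it.
- enclosure_mid (a point): enclosure: light-grey box with lid, 84 x 58 x 31 mm, 0.11 kg. Point: its centre, 15.5 mm above its underside; x along the 84 mm, y along the 58 mm, z up. It lies on a plinth 40 mm wide, underside 22 mm above the bench, overhanging both long sides. Grip across the 58 mm at mid-length when dispenser and reel are gone; the rims of their empty dishes, 12 mm above the bench, lie under the finger on that side.
- dispenser_dish: round aluminium dish fixed on the stand, the dispenser's own place: inside 61 mm diameter, outside 65 mm, floor 3 mm thick, rim 8 mm high. Origin: centre of its underside, 4 mm above the bench; z up. Dispenser and reel dishes lie side by side, 64 mm apart, along one long side of the enclosure, in either order.
- reel_dish: the same kind of dish for the reel: inside 57 mm diameter, outside 61 mm, floor 3 mm thick, rim 8 mm high. Origin: centre of its underside, 4 mm above the bench; z up.
- tray: parking tray: empty flat grey tray fixed on the bench, 118 x 180 mm outside, 110 x 172 mm inside, walls 12 mm high, floor 4 mm thick. Origin: centre of its underside, at bench height; x along the 118 mm, y along the 180 mm, z up.
- nest: assembly nest fixed on the bench: aluminium plate 110 x 86 mm, 12 mm thick, black L locators at the corners, 13 mm high, flared above, leaving 88.6 x 62.6 mm. The plate is cut away for fingers at mid-length of both long sides, 48 mm wide, to 40 mm. Origin: centre of its underside, at bench height; x along the 110 mm and the seated enclosure's 84 mm, either way round; z up.
Not all that is in view belongs to the job. Of the things that look like the part that bears reel_mid, the smaller one is meant. What is shaped like the part that bears dispenser_mid but orange is not meant.

How it is judged:
By the outcome, as a careful person would: the job done as asked, in the order asked, and still so for the second after the job is handed in, with the robot touching nothing.
It also fails if it takes over 134 s, if anything falls off the work surface, if the arm or the gripper's body presses on something with over 40 N, if the wrist force passes 120 N, or if a joint passes its speed limit or range.

## Working session

There is one attempt and no reset: what is moved stays moved. The work goes in short steps, Python scripts to look and compute and a tool call to move; the robot and the scene stay as the last step left them, time stands still between calls to the robot, and variables do not carry over. Pictures are saved under pics/ and viewed, at most 18 in all, crops included, and the job is handed in when it is done.

Besides the shell and the picture viewer there is one more tool, called after "Call:" by a JSON object that holds its "op" and its "data", one argument or row to a line. servo_tool: Moves the arm, as the interface text tells. Its arguments: {"type":"object","properties":{"plan":{"type":"array"},"newtons":{"type":"number"}},"required":["plan"]}

```bash
mkdir -p pics; ls; python3 - <<'E'
from cell import *
import cv2,numpy as np
s=sense();print(s['time_s'],s['eef_pos'],s['orientation'],s['gripper_width'])
for n in ["scene","side"]:
    d=snapshot(n);np.savez(f'pics/{n}0.npz',**d)
    cv2.imwrite(f'pics/{n}0.png',cv2.resize(d['img'][:,:,::-1],(800,600),interpolation=cv2.INTER_CUBIC))
    print(n,(-d['R'].T@d['t']).round(3),d['R'].round(2).tolist(),d['intrinsics'].round(0).tolist())
E
```

```text
pics
0.0 [6.24407648e-01 3.81442239e-06 2.30220339e-01] [ 1.79874200e+02 -5.98562738e-03 -9.00135509e+01] 0.0851670395490449
scene [-0.111 -0.72   0.797] [[0.78, -0.63, -0.01], [-0.39, -0.47, -0.79], [0.49, 0.62, -0.61]] [[428.0, 0.0, 257.0], [0.0, 428.0, 192.0], [0.0, 0.0, 1.0]]
side [ 0.447 -0.859  0.803] [[1.0, -0.04, -0.01], [-0.03, -0.65, -0.76], [0.02, 0.76, -0.65]] [[472.0, 0.0, 262.0], [0.0, 472.0, 191.0], [0.0, 0.0, 1.0]]
```

View pics/scene0.png

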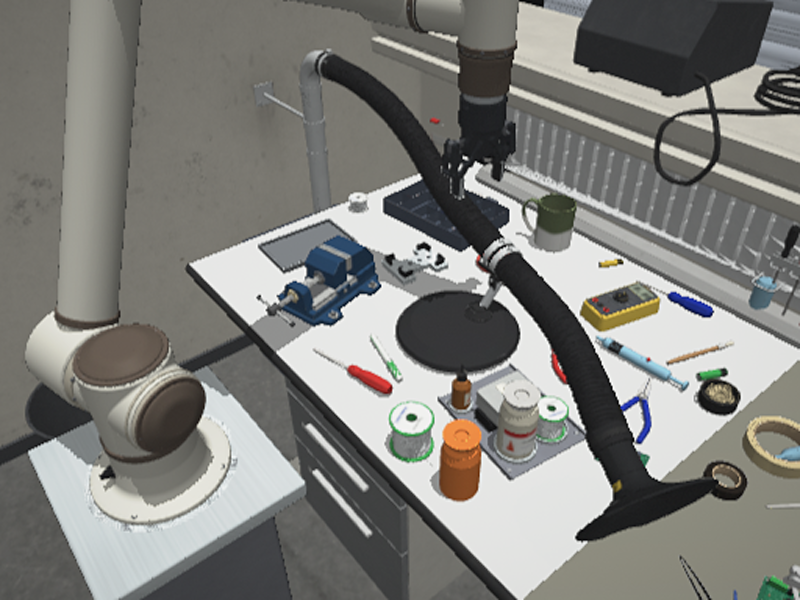

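View pics/side0.png

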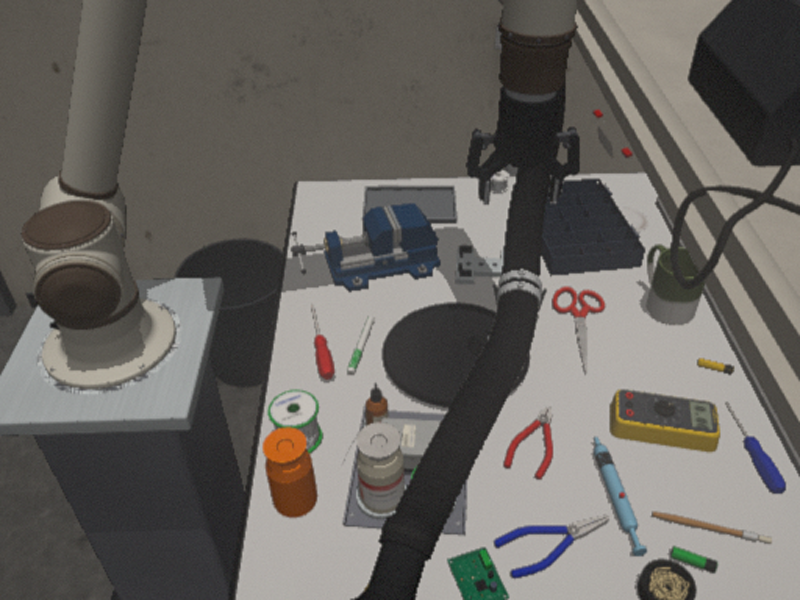

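The scene view shows the stand at about (515,420): dispenser (518,420), small reel (550,418), flux (461,390) and the enclosure behind them. The nest is at about (415,260) and the tray at (315,245). A black hose hangs over the stand, and the orange bottle and big reel at (410,430) are decoys. I'll fuse the depth into a top view next.

```bash
cat > h.py <<'E'
from cell import *
import cv2,numpy as np
def load(n): return dict(np.load(n))
def cloud(d):
    v,u=np.nonzero(d['depth']>0); z=d['depth'][v,u]; K=d['intrinsics']
    c=np.stack([(u-K[0,2])/K[0,0]*z,(v-K[1,2])/K[1,1]*z,z],1)
    return (c-d['t'])@d['R'], d['img'][v,u]
def top(ds,x0,x1,y0,y1,res,zmax):
    # picture: right = -y, up = +x
    H=int((x1-x0)/res);W=int((y1-y0)/res);im=np.zeros((H,W,3),np.uint8)
    P,C=map(np.concatenate,zip(*[cloud(d) for d in ds]))
    k=(P[:,2]<zmax)&(P[:,0]>x0)&(P[:,0]<x1)&(P[:,1]>y0)&(P[:,1]<y1);P=P[k];C=C[k]
    o=np.argsort(P[:,2]);P=P[o];C=C[o]
    r=((x1-P[:,0])/res).astype(int).clip(0,H-1);c=((y1-P[:,1])/res).astype(int).clip(0,W-1)
    im[r,c]=C
    return im,P,C
E
python3 - <<'E'
from h import *
ds=[load('pics/scene0.npz'),load('pics/side0.npz')]
im,P,C=top(ds,.2,.9,-.6,.6,.003,.16)
im=cv2.dilate(im,np.ones((2,2)))
cv2.imwrite('pics/top0.png',cv2.resize(im[:,:,::-1],None,fx=2,fy=2,interpolation=cv2.INTER_NEAREST))
# hose height
P,C=cloud(ds[0]); P2,C2=cloud(ds[1]);P=np.r_[P,P2];C=np.r_[C,C2]
k=(C.max(1)<70)&(P[:,2]>.08)&(P[:,0]>.2)&(P[:,0]<1.)
for y in np.arange(-.6,.6,.05):
    q=P[k&(abs(P[:,1]-y)<.01)]
    if len(q):print(round(y,2),len(q),np.percentile(q,[2,50,98],axis=0).round(2).tolist())
E
```

```text
-0.55 179 [[0.4, -0.56, 0.08], [0.47, -0.55, 0.13], [0.5, -0.54, 0.17]]
-0.5 607 [[0.34, -0.51, 0.1], [0.42, -0.5, 0.12], [0.46, -0.49, 0.13]]
-0.45 865 [[0.42, -0.46, 0.11], [0.45, -0.45, 0.13], [0.48, -0.44, 0.14]]
-0.4 711 [[0.44, -0.41, 0.12], [0.48, -0.4, 0.15], [0.51, -0.39, 0.16]]
-0.35 710 [[0.47, -0.36, 0.14], [0.51, -0.35, 0.16], [0.87, -0.34, 0.45]]
-0.3 920 [[0.5, -0.31, 0.15], [0.56, -0.3, 0.17], [0.97, -0.29, 0.45]]
-0.25 888 [[0.53, -0.26, 0.14], [0.74, -0.25, 0.35], [0.83, -0.24, 0.45]]
-0.2 1372 [[0.55, -0.21, 0.14], [0.81, -0.2, 0.47], [0.85, -0.19, 0.54]]
-0.15 1290 [[0.57, -0.16, 0.14], [0.81, -0.15, 0.47], [0.85, -0.14, 0.53]]
-0.1 1153 [[0.59, -0.11, 0.14], [0.81, -0.1, 0.47], [0.85, -0.09, 0.54]]
-0.05 1534 [[0.6, -0.06, 0.15], [0.64, -0.04, 0.47], [0.84, -0.04, 0.52]]
0.0 1912 [[0.55, -0.01, 0.08], [0.59, -0.0, 0.32], [0.88, 0.01, 0.49]]
0.05 349 [[0.62, 0.04, 0.08], [0.65, 0.05, 0.18], [0.93, 0.06, 0.4]]
0.1 352 [[0.55, 0.09, 0.16], [0.64, 0.1, 0.2], [0.76, 0.11, 0.54]]
0.15 250 [[0.43, 0.14, 0.08], [0.67, 0.15, 0.2], [0.76, 0.16, 0.41]]
0.2 145 [[0.66, 0.19, 0.19], [0.69, 0.2, 0.21], [0.76, 0.21, 0.41]]
0.25 132 [[0.67, 0.24, 0.2], [0.71, 0.25, 0.23], [0.76, 0.26, 0.41]]
0.3 118 [[0.69, 0.29, 0.21], [0.72, 0.3, 0.24], [0.76, 0.31, 0.4]]
0.35 90 [[0.7, 0.34, 0.15], [0.72, 0.35, 0.25], [0.84, 0.36, 0.29]]
0.4 65 [[0.71, 0.39, 0.23], [0.72, 0.4, 0.26], [0.75, 0.41, 0.26]]
0.45 63 [[0.72, 0.44, 0.24], [0.73, 0.45, 0.26], [0.76, 0.46, 0.27]]
0.5 53 [[0.72, 0.49, 0.24], [0.73, 0.5, 0.27], [0.76, 0.51, 0.28]]
0.55 52 [[0.73, 0.54, 0.24], [0.73, 0.55, 0.27], [0.77, 0.56, 0.28]]
```

View pics/top0.png

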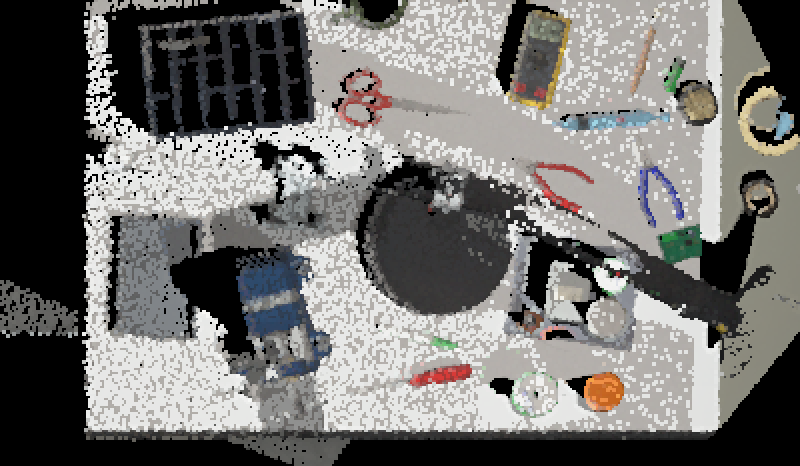

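The top view gives the dispenser at about (.42,-.31), reel (.49,-.315), nest (.62,.17), tray (.48,.37). The hose passes close to the reel, so I'll measure it more precisely.

```bash
python3 - <<'E'
from h import *
from scipy.optimize import least_squares
ds=[load('pics/scene0.npz'),load('pics/side0.npz')]
d=snapshot('wrist');np.savez('pics/wrist0.npz',**d)
cv2.imwrite('pics/wrist0.png',cv2.resize(d['img'][:,:,::-1],(800,600)))
print((-d['R'].T@d['t']).round(3),d['R'].round(2).tolist())
P,C=map(np.concatenate,zip(*[cloud(q) for q in ds]))
dark=(C.max(1)<75)
A=[(-.5,.42,.11),(-.45,.455,.12),(-.4,.49,.13),(-.35,.525,.14),(-.3,.55,.15),(-.25,.57,.15),(-.2,.59,.15),(-.1,.62,.16),(.1,.66,.19),(.2,.70,.2),(.3,.73,.23)]
for y,x,z in A:
    b=P[dark&(abs(P[:,1]-y)<.006)&(abs(P[:,0]-x)<.07)&(abs(P[:,2]-z)<.06)]
    if len(b)<8: print(y,len(b));continue
    # ellipse-ish: circle fit in x-z scaled by slope
    s=.8
    f=lambda p:np.hypot((b[:,0]-p[0])*s,b[:,2]-p[1])-p[2]
    r=least_squares(f,[x,z-.02,.03],loss='soft_l1',f_scale=.003)
    print(y,len(b),'x,z,r',r.x.round(3),'xrange',np.percentile(b[:,0],[1,99]).round(3),'z',np.percentile(b[:,2],[1,99]).round(3),'rms',np.abs(r.fun).mean().round(4))
E
```

```text
[ 0.624 -0.078  0.373] [[-1.0, -0.0, 0.0], [0.0, 0.95, 0.3], [-0.0, 0.3, -0.95]]
-0.5 386 x,z,r [0.419 0.083 0.038] xrange [0.359 0.456] z [0.051 0.123] rms 0.0031
-0.45 508 x,z,r [0.454 0.116 0.023] xrange [0.42  0.481] z [0.104 0.144] rms 0.0024
-0.4 431 x,z,r [0.479 0.126 0.026] xrange [0.443 0.509] z [0.12  0.156] rms 0.0018
-0.35 360 x,z,r [0.506 0.139 0.025] xrange [0.471 0.537] z [0.135 0.167] rms 0.0017
-0.3 284 x,z,r [0.533 0.146 0.025] xrange [0.498 0.564] z [0.141 0.173] rms 0.0015
-0.25 238 x,z,r [0.558 0.144 0.025] xrange [0.525 0.59 ] z [0.139 0.171] rms 0.0013
-0.2 185 x,z,r [0.581 0.138 0.025] xrange [0.549 0.614] z [0.132 0.165] rms 0.0014
-0.1 172 x,z,r [0.618 0.135 0.023] xrange [0.587 0.646] z [0.121 0.162] rms 0.0014
0.1 123 x,z,r [0.661 0.172 0.024] xrange [0.629 0.687] z [0.157 0.2  ] rms 0.0015
0.2 59 x,z,r [0.692 0.191 0.024] xrange [0.661 0.72 ] z [0.185 0.219] rms 0.0014
0.3 57 x,z,r [0.723 0.217 0.024] xrange [0.69  0.749] z [0.208 0.242] rms 0.0017
```

View pics/wrist0.png

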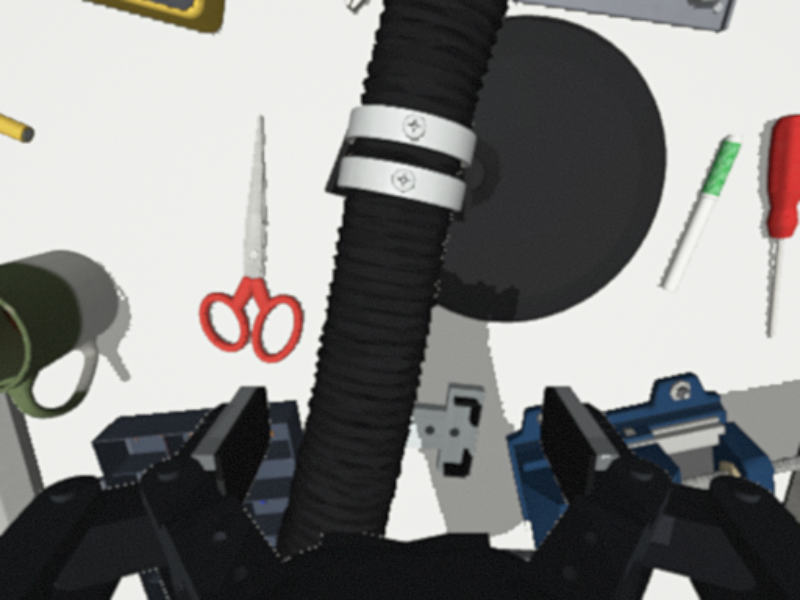

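The wrist view shows the hose (400,300) running diagonally under the open gripper, with the nest at (455,430). I'll measure the stand items accurately next.

```bash
python3 - <<'E'
from h import *
ds=[load('pics/scene0.npz'),load('pics/side0.npz')]
P,C=map(np.concatenate,zip(*[cloud(q) for q in ds]))
B=(P[:,0]>.36)&(P[:,0]<.56)&(P[:,1]>-.4)&(P[:,1]<-.14)
for lo,hi in [(.108,.125),(.075,.09),(.047,.058),(.03,.047)]:
    k=B&(P[:,2]>lo)&(P[:,2]<hi)&(C.max(1)>90)
    q=P[k];print(lo,hi,len(q))
    # connected blobs
    g=np.zeros((200,260),np.uint8);r=((q[:,0]-.36)*1000).astype(int);c=((q[:,1]+.4)*1000).astype(int);g[r.clip(0,199),c.clip(0,259)]=1
    g=cv2.morphologyEx(g,cv2.MORPH_CLOSE,np.ones((5,5)))
    n,l,st,ce=cv2.connectedComponentsWithStats(g)
    for i in range(1,n):
        if st[i,4]>40:
            m=l[r.clip(0,199),c.clip(0,259)]==i
            pts=q[m]; print('  x',(st[i,1]/1000+.36).round(3),(st[i,1]+st[i,3])/1000+.36,'y',st[i,0]/1000-.4,(st[i,0]+st[i,2])/1000-.4,'area',st[i,4],'z',np.median(pts[:,2]).round(3),C[k][m].mean(0).round(0))
for i,(n,x,y,w,h) in enumerate([('scene',265,220,120,90),('side',205,235,120,90)]):
    im=load(f'pics/{n}0.npz')['img'][y:y+h,x:x+w,::-1]
    cv2.imwrite(f'pics/crop{i}.png',cv2.resize(im,(800,600),interpolation=cv2.INTER_CUBIC))
E
```

```text
0.108 0.125 884
  x 0.397 0.45099999999999996 y -0.335 -0.279 area 2203 z 0.117 [177. 173. 168.]
0.075 0.09 314
  x 0.394 0.45299999999999996 y -0.339 -0.28900000000000003 area 473 z 0.084 [121. 117. 105.]
0.047 0.058 1373
  x 0.394 0.44599999999999995 y -0.338 -0.29700000000000004 area 260 z 0.053 [113. 101.  98.]
  x 0.403 0.435 y -0.21200000000000002 -0.18100000000000002 area 368 z 0.054 [115.  77.  50.]
  x 0.42 0.509 y -0.28200000000000003 -0.21600000000000003 area 3552 z 0.053 [169. 168. 162.]
  x 0.459 0.512 y -0.341 -0.29000000000000004 area 1566 z 0.052 [199. 213. 202.]
0.03 0.047 392
  x 0.393 0.45199999999999996 y -0.339 -0.29300000000000004 area 336 z 0.039 [112. 107. 103.]
  x 0.412 0.432 y -0.21200000000000002 -0.20400000000000001 area 80 z 0.039 [111. 101.  89.]
  x 0.419 0.424 y -0.272 -0.25 area 48 z 0.036 [92. 93. 91.]
  x 0.461 0.491 y -0.338 -0.31100000000000005 area 128 z 0.037 [122. 124. 124.]
```

View pics/crop0.png

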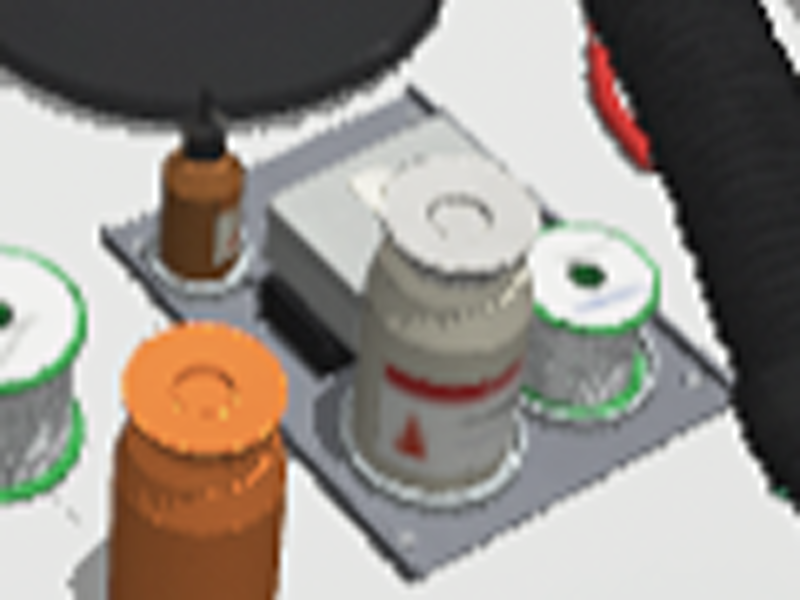

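Measured: dispenser at about (.424,-.307), reel (.486,-.315), enclosure (.465,-.249) with yaw about -7°. The hose centreline at y=-.315 is about (.525, z .145), so it partly covers the reel. I need to know whether it is solid, so I'll probe it gently with closed fingertips from above.

Call:
{"op": "servo_tool", "data": {
  "plan": [
    [-1,0,-1.5,1,0],
    [-1,0,0,1,0],
    [-1,0,0,1,0],
    [-1,0,0,1,0],
    [-1,0,0,0,0],
    [-1,0,0,0.4,0],
    [-1,0,0,0.4,0],
    [-1,0,0,0.4,0],
    [-1,0,0,0.4,0]
  ]
}}

```text
time_s: 1.27
eef_pos: [0.64, 0.0, 0.1751]
orientation: [-180.0, 0.0, -90.0]
contact_force: [-0.4, -0.5, -0.2]
gripper_width: 0.0001
finger_force: 0.0
```

```bash
python3 - <<'E'
from h import *
s=sense();print({k:np.round(v,3).tolist() for k,v in s.items()})
d=snapshot('wrist');cv2.imwrite('pics/w1.png',d['img'][:,:,::-1])
# closed finger: hose near tip in depth
P,C=cloud(d)
m=(abs(P[:,0]-.64)<.01)&(abs(P[:,1])<.06)&(C.max(1)<80)
for y in np.arange(-.06,.06,.01):
    q=P[(abs(P[:,0]-.64)<.006)&(abs(P[:,1]-y)<.004)]
    if len(q):print(round(y,2),len(q),np.percentile(q[:,2],[5,50,95]).round(3))
E
```

```text
{'time_s': 1.275, 'joint_pos': [14.462, 25.846, -1.87, -0.002, -62.279, -14.464], 'joint_vel': [-0.097, 1.603, -2.432, 0.012, 4.04, -0.022], 'joint_efforts': [0.001, -41.743, 18.038, 3.992, -0.045, -0.0], 'eef_pos': [0.64, 0.0, 0.175], 'orientation': [-179.996, 0.003, -90.002], 'contact_force': [-0.374, -0.454, -0.197], 'torque': [-0.032, -0.03, 0.021], 'finger_force': 0.0, 'gripper_width': 0.0}
-0.06 358 [0.158 0.162 0.167]
-0.05 358 [0.16  0.164 0.166]
-0.04 360 [0.163 0.166 0.169]
-0.03 363 [0.165 0.168 0.171]
-0.02 1016 [0.17  0.244 0.263]
-0.01 4020 [0.175 0.232 0.261]
0.0 333 [0.212 0.221 0.23 ]
0.01 278 [0.212 0.224 0.23 ]
0.04 100 [0.181 0.183 0.185]
0.05 146 [0.182 0.184 0.186]
```

Call:
{"op": "servo_tool", "data": {
  "plan": [
    [-1,0,0,0.3,0],
    [-1,0,0,0.3,0],
    [-1,0,0,0.2,0],
    [-1,0,0,0.2,0]
  ]
}}

```text
time_s: 1.82
eef_pos: [0.64, 0.0, 0.1652]
orientation: [-180.0, 0.0, -90.0]
contact_force: [0.4, -0.3, -0.0]
gripper_width: 0.0001
finger_force: 0.0
```

Call:
{"op": "servo_tool", "data": {
  "plan": [
    [-1,0,0,0.5,0],
    [-1,0,0,0.5,0],
    [-1,0,0,0.5,0]
  ]
}}

```text
time_s: 2.2
eef_pos: [0.6399, 0.0, 0.1498]
orientation: [180.0, -0.0, -90.0]
contact_force: [0.1, 1.0, 0.1]
gripper_width: -0.0002
finger_force: 0.0
```

```bash
python3 - <<'E'
from h import *
d=snapshot('wrist');cv2.imwrite('pics/w2.png',cv2.resize(d['img'][:,:,::-1],(800,600)));np.savez('pics/wrist2.npz',**d)
ds=[load('pics/scene0.npz'),load('pics/side0.npz'),load('pics/wrist0.npz')]
im,P,C=top(ds,.36,.74,.05,.48,.001,.15)
cv2.imwrite('pics/top1.png',cv2.resize(cv2.dilate(im,np.ones((3,3)))[:,:,::-1],None,fx=1.5,fy=1.5,interpolation=cv2.INTER_NEAREST))
im,P,C=top(ds,.33,.56,.05,.3,.001,.3)
print('vise zmax',np.percentile(P[:,2],[50,90,99,99.9]))
E
```

```text
vise zmax [0.00035051 0.06012198 0.08838187 0.09168214]
```

View pics/w2.png

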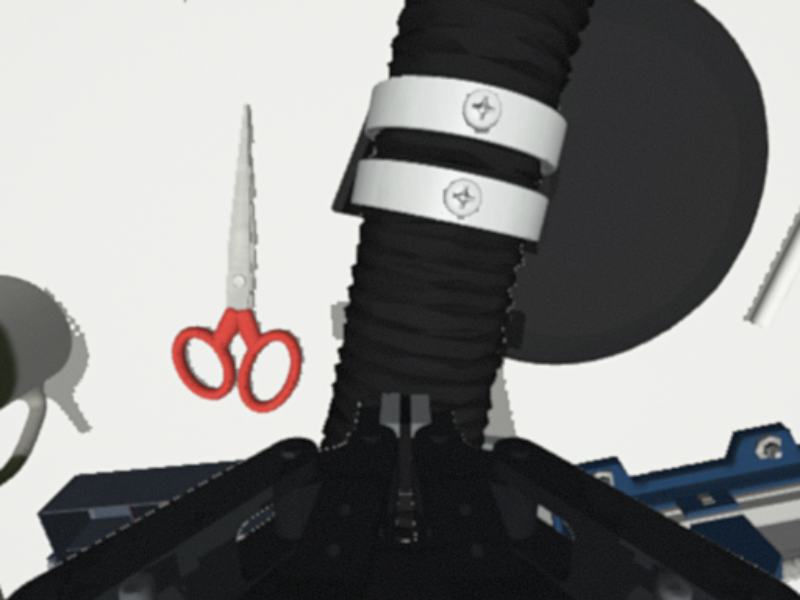

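View pics/top1.png

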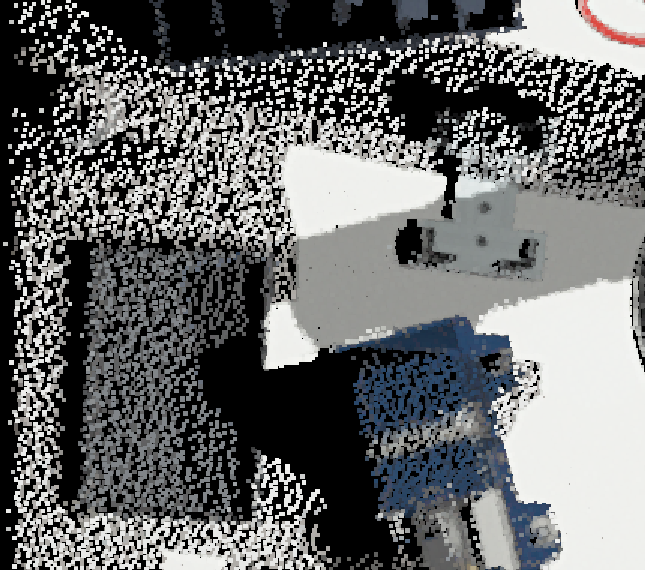

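The tip went 25 mm into the hose with no force, so the hose is compliant and not an obstacle. From the top view the tray's long side runs along world x, and the nest is partly hidden. I'll go for clear wrist views of the nest and tray.

Call:
{"op": "servo_tool", "data": {
  "plan": [
    [1,0,0,-4,0],
    [1,0,0,-4,0],
    [1,0,0,-4,0],
    [1,-2.5,3.5,0,0],
    [1,-2.5,3.5,0,0],
    [1,-2.5,3.5,0,0],
    [1,-2.5,3.5,0,0],
    [1,0,0,0,0],
    [1,0,0,0,0]
  ]
}}

```text
time_s: 3.38
eef_pos: [0.5003, 0.1001, 0.2706]
orientation: [-180.0, 0.0, -90.0]
contact_force: [-0.4, 0.1, -0.4]
gripper_width: 0.0856
finger_force: 0.0
```

```bash
python3 - <<'E'
from h import *
print(sense()['eef_pos'])
d=snapshot('wrist');cv2.imwrite('pics/w3.png',cv2.resize(d['img'][:,:,::-1],(800,600)));np.savez('pics/wrist3.npz',**d);print(d['intrinsics'][0,0])
E
```

```text
[0.50026021 0.10014564 0.27059986]
299.11134238192716
```

View pics/w3.png

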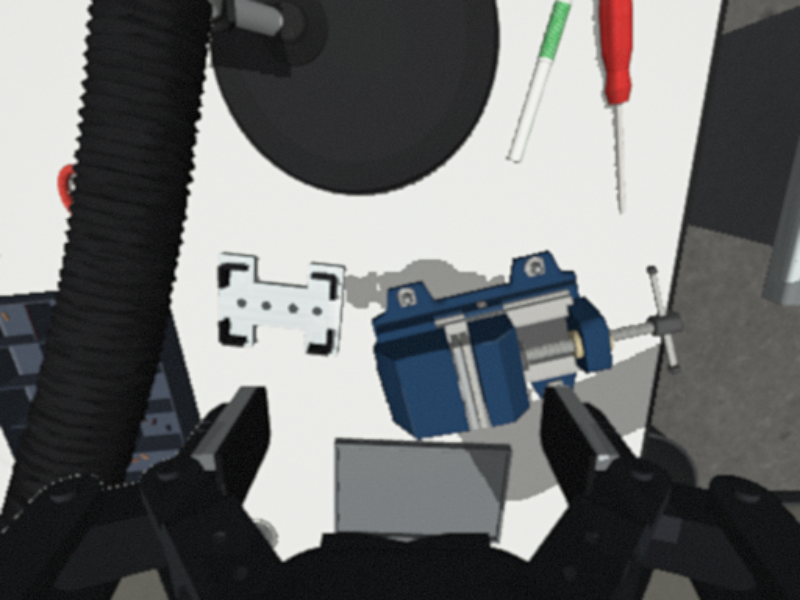

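The wrist view shows the nest clearly at (280,303), tilted slightly, and the tray at (422,490).

```bash
python3 - <<'E'
from h import *
d=load('pics/wrist3.npz');P,C=cloud(d)
k=(abs(P[:,0]-.62)<.09)&(abs(P[:,1]-.15)<.08)&(P[:,2]>.007)&(P[:,2]<.035)
q=P[k];print(len(q))
for lo,hi in [(.007,.035),(.018,.035)]:
    r=q[(q[:,2]>lo)&(q[:,2]<hi)][:,:2].astype(np.float32)*1000
    print('nest',lo,cv2.minAreaRect(r))
# locator pixels: dark on plate -> at top z .025
g=C[k].max(1)<60;r=q[g][:,:2].astype(np.float32)*1000;print('dark',g.sum(),cv2.minAreaRect(r),np.percentile(q[g][:,2],[5,50,95]))
# image corners of plate (800x600 px) -> z=.012
def px(d,u,v,z):
    K=d['intrinsics'];ray=d['R'].T@np.array([(u*.64-K[0,2])/K[0,0],(v*.64-K[1,2])/K[1,1],1]);o=-d['R'].T@d['t'];return o+ray*(z-o[2])/ray[2]
c=np.array([px(d,u,v,.012) for u,v in [(220,253),(346,265),(336,354),(217,343)]]);print(c.round(4).tolist(),'mean',c.mean(0).round(4))
t=np.array([px(d,u,v,.012) for u,v in [(334,438),(511,447),(501,541),(335,534)]]);print('tray',t.round(3).tolist())
E
```

```text
3567
nest 0.007 ((627.92626953125, 157.86141967773438), (186.1619873046875, 112.57132720947266), 10.0006685256958)
nest 0.018 ((634.2864379882812, 174.8048858642578), (119.4629135131836, 139.16677856445312), 83.6361083984375)
dark 433 ((639.3046875, 160.89720153808594), (169.64926147460938, 99.54507446289062), 13.791670799255371) [0.01601578 0.0232505  0.02570173]
[[0.6607, 0.1062, 0.012], [0.5512, 0.1169, 0.012], [0.5637, 0.2021, 0.012], [0.6736, 0.1911, 0.012]] mean [0.6123 0.1541 0.012 ]
tray [[0.57, 0.293, 0.012], [0.393, 0.303, 0.012], [0.396, 0.421, 0.012], [0.574, 0.412, 0.012]]
```

```bash
python3 - <<'E'
from h import *
d=load('pics/wrist3.npz');z=d['depth'];K=d['intrinsics']
v,u=np.mgrid[0:384,0:512];c=np.stack([(u-K[0,2])/K[0,0]*z,(v-K[1,2])/K[1,1]*z,z],-1);P=(c-d['t'])@d['R']
m=((P[...,2]>.0065)&(P[...,2]<.03)&(P[...,0]>.54)&(P[...,0]<.69)&(P[...,1]>.09)&(P[...,1]<.22)).astype(np.uint8)
n,l,st,ce=cv2.connectedComponentsWithStats(m);i=l[194,int(280*.64)];print(i,st[i])
q=P[l==i];print('z',np.percentile(q[:,2],[2,25,50,75,98]).round(4),cv2.minAreaRect((q[:,:2]*1000).astype(np.float32)))
g=d['img'][l==i].max(1)<60;r=q[g&(q[:,2]>.02)];print(g.sum(),len(r),cv2.minAreaRect((r[:,:2]*1000).astype(np.float32)))
im=cv2.resize(d['img'][150:240,130:230,::-1],(800,720),interpolation=cv2.INTER_CUBIC)[:600]
im=cv2.resize(d['img'][155:230,130:230,::-1],(800,600),interpolation=cv2.INTER_CUBIC);cv2.imwrite('pics/nest.png',im)
E
```

```text
1 [ 139  162   81   67 3574]
z [0.0095 0.0114 0.012  0.013  0.0252] ((613.7243041992188, 155.19984436035156), (85.6798095703125, 109.91805267333984), 83.69445037841797)
430 329 ((612.6940307617188, 154.33645629882812), (73.9916763305664, 100.2288589477539), 83.6361083984375)
```

View pics/nest.png

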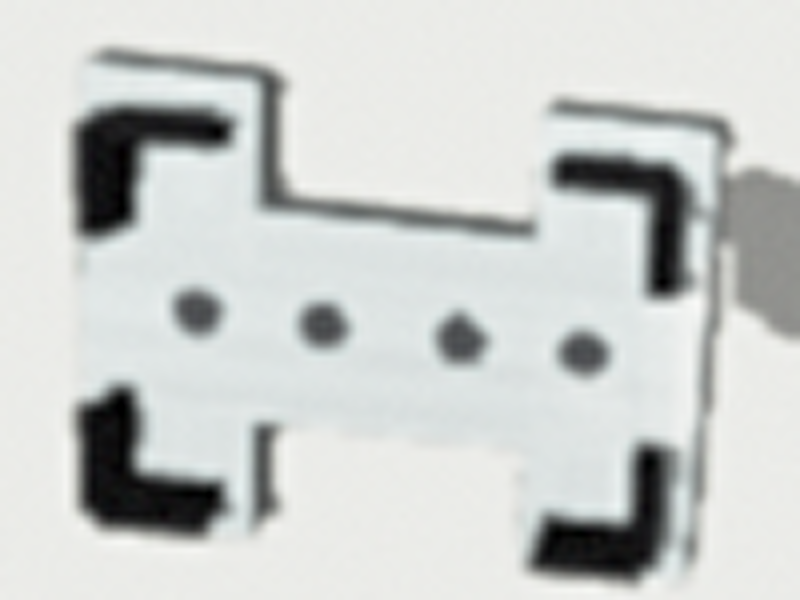

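The enlarged crop shows the plate with four locators; the depth fit gives nest centre (.613,.155) and angle -6.3°. Now the stand from above.

Call:
{"op": "servo_tool", "data": {
  "plan": [
    [1,5,1,0,0],
    [1,5,1,0,0],
    [1,5,1,0,0],
    [1,5,1,0,0],
    [1,5,1,0,0],
    [1,5,0,0,0],
    [1,4,0,0,0],
    [1,0,0,0,0],
    [1,0,0,0,0]
  ]
}}

```text
time_s: 4.55
eef_pos: [0.4499, -0.2405, 0.2698]
orientation: [179.9, 0.0, -90.1]
contact_force: [0.4, 0.1, -0.5]
gripper_width: 0.0855
finger_force: 0.0
```

```bash
python3 - <<'E'
from h import *
print(sense()['eef_pos'])
d=snapshot('wrist');cv2.imwrite('pics/w4.png',cv2.resize(d['img'][:,:,::-1],(800,600)));np.savez('pics/wrist4.npz',**d)
P,C=cloud(d);br=C.max(1)>90
def rect(n,x,y,rad,lo,hi):
    k=br&(np.hypot(P[:,0]-x,P[:,1]-y)<rad)&(P[:,2]>lo)&(P[:,2]<hi);q=(P[k][:,:2]*1000).astype(np.float32)
    print(n,len(q),cv2.minEnclosingCircle(q),cv2.minAreaRect(q),np.median(P[k][:,2]))
rect('disp',.424,-.307,.045,.11,.13)
rect('reel',.486,-.315,.034,.045,.06)
rect('encl',.465,-.249,.06,.046,.06)
k=(np.hypot(P[:,0]-.42,P[:,1]+.196)<.03)&(P[:,2]>.025)&(P[:,2]<.07);print('flux',np.percentile(P[k],[2,98],axis=0).round(3))
E
```

```text
[ 0.44994955 -0.24045861  0.26979323]
disp 2404 ((424.636474609375, -307.3961486816406), 25.939043045043945) ((424.4678649902344, -307.629638671875), (50.31083297729492, 50.83700942993164), 89.91363525390625) 0.11765433101721659
reel 1365 ((484.5901184082031, -311.5985412597656), 31.18857192993164) ((486.07781982421875, -312.0599060058594), (56.404136657714844, 48.27737045288086), 45.96036148071289) 0.05347358864144157
encl 3504 ((465.1080017089844, -257.8439025878906), 52.991329193115234) ((464.0071105957031, -265.22515869140625), (86.80901336669922, 83.36982727050781), 83.61425018310547) 0.05258486581626221
flux [[ 0.407 -0.222  0.028]
 [ 0.435 -0.183  0.068]]
```

View pics/w4.png

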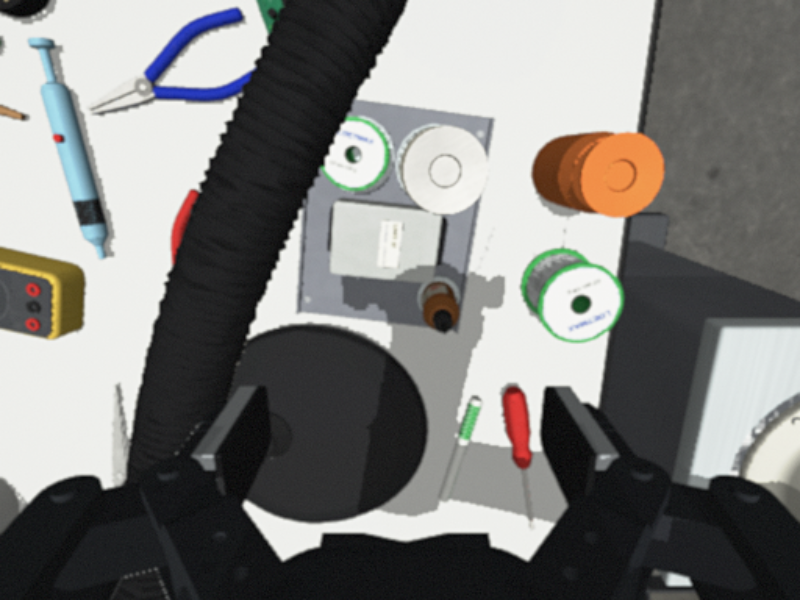

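The view shows the dispenser cap (445,170), reel (357,153), enclosure (388,240) and flux (440,305). Dispenser refined to (.4245,-.3075). Going to grip it.

Call:
{"op": "servo_tool", "data": {
  "plan": [
    [1,3.4,1.3,0,0],
    [1,3.3,1.3,0,0],
    [1,0,0,5,0],
    [1,0,0,5,0],
    [1,0,0,4,0],
    [1,0,0,3,0],
    [1,0,0,2,0],
    [1,0,0,1.5,0],
    [1,0,0,0.9,0],
    [1,0,0,0,0]
  ],
  "newtons": 40
}}

```text
time_s: 5.85
eef_pos: [0.4241, -0.3067, 0.0561]
orientation: [180.0, 0.0, -90.0]
contact_force: [0.0, 0.1, -0.2]
gripper_width: 0.0855
finger_force: 0.0
```

Call:
{"op": "servo_tool", "data": {
  "plan": [
    [0.4,0,0,0,0],
    [0.2,0,0,0,0],
    [-1,0,0,0,0],
    [-1,0,0,0,0],
    [-1,0,0,0,0],
    [-1,0,0,0,0],
    [-1,0,0,-0.5,0],
    [-1,0,0,-1.5,0]
  ]
}}

```text
time_s: 6.85
eef_pos: [0.4225, -0.3065, 0.0757]
orientation: [179.8, 0.1, -90.0]
contact_force: [-0.6, -0.3, -0.8]
gripper_width: 0.0544
finger_force: 40.8
```

Call:
{"op": "servo_tool", "data": {
  "plan": [
    [-1,0,0,-4,0],
    [-1,0,0,-5,0],
    [-1,0,0,-5,0],
    [-1,0,0,-4,0],
    [-1,-3,0,0,0],
    [-1,-5.5,0,0,0],
    [-1,-6,0,0,0],
    [-1,-6,0,0,0],
    [-1,-6,0,0,0],
    [-1,-6,0,0,0],
    [-1,-6,0,0,0],
    [-1,-6,0,0,0],
    [-1,-6,-0.5,0,0],
    [-1,-6,-0.5,0,0],
    [-1,-5,0,0,0],
    [-1,-3,0,0,0],
    [-1,-2,0,0,0],
    [-1,0,0,0,0],
    [-1,0,0,0,0]
  ]
}}

```text
time_s: 9.22
eef_pos: [0.4338, 0.3571, 0.2565]
orientation: [180.0, -0.0, -90.0]
contact_force: [-0.1, -0.6, -1.3]
gripper_width: 0.0544
finger_force: 41.0
```

Call:
{"op": "servo_tool", "data": {
  "plan": [
    [-1,0,0,4,0],
    [-1,0,0,5,0],
    [-1,0,0,5,0],
    [-1,0,0,3.5,0],
    [-1,0,0,1.5,0],
    [-1,0,0,0.6,0],
    [-1,0,0,0.3,0],
    [-1,0,0,0.2,0],
    [-1,0,0,0,0]
  ]
}}

```text
time_s: 10.35
eef_pos: [0.4342, 0.3583, 0.056]
orientation: [-180.0, 0.1, -90.0]
contact_force: [0.6, 0.8, -0.9]
gripper_width: 0.0544
finger_force: 41.0
```

Call:
{"op": "servo_tool", "data": {
  "plan": [
    [-1,0,0,0.1,0],
    [-1,0,0,0.1,0],
    [-1,0,0,0.1,0],
    [-1,0,0,0,0]
  ]
}}

```text
time_s: 10.85
eef_pos: [0.4342, 0.3584, 0.0545]
orientation: [-179.9, 0.0, -89.9]
contact_force: [-4.0, -1.5, 11.3]
gripper_width: 0.0544
finger_force: 42.0
```

Call:
{"op": "servo_tool", "data": {
  "plan": [
    [-1,0,0,-0.1,0],
    [0.35,0,0,0,0],
    [0.5,0,0,0,0],
    [0.8,0,0,0,0],
    [1,0,0,-1,0],
    [1,0,0,-3,0],
    [1,0,0,-5,0],
    [1,0,0,-5,0],
    [1,0,0,-5,0],
    [1,0,0,-1.5,0]
  ]
}}

```text
time_s: 12.1
eef_pos: [0.435, 0.359, 0.2631]
orientation: [-179.7, 0.4, -90.0]
contact_force: [0.5, -0.2, -0.7]
gripper_width: 0.0859
finger_force: 0.0
```

```bash
cat >> h.py <<'E'
def circ(P,C,x,y,rad,lo,hi,n=''):
    k=(np.hypot(P[:,0]-x,P[:,1]-y)<rad)&(P[:,2]>lo)&(P[:,2]<hi);q=(P[k][:,:2]*1000).astype(np.float32)
    if len(q)<5: print(n,'none');return
    print(n,len(q),np.round(cv2.minEnclosingCircle(q)[0],1),round(cv2.minEnclosingCircle(q)[1],1),np.round(cv2.minAreaRect(q)[0],1),np.round(cv2.minAreaRect(q)[1],1),'z',np.median(P[k][:,2]).round(4))
E
python3 - <<'E'
from h import *
print(sense()['eef_pos'])
for n in ['scene','side']:
    d=snapshot(n);P,C=cloud(d);np.savez(f'pics/{n}1.npz',**d)
    circ(P,C,.434,.358,.05,.09,.13,n+' disp')
    w=(C.min(1)>120)&(P[:,2]>.045);circ(P[w],C[w],.486,-.315,.034,.046,.06,n+' reel')
    circ(P,C,.465,-.249,.06,.046,.058,n+' encl')
    circ(P,C,.421,-.199,.03,.03,.1,n+' flux')
    k=(P[:,0]>.4)&(P[:,0]<.58)&(P[:,1]>.22)&(P[:,1]<.33)&(P[:,2]>.03)&(P[:,2]<.12);print('vise',P[k][:,1].max() if k.any() else None)
E
```

```text
[0.43501602 0.35903634 0.26313737]
scene disp 201 [431.3 358.8] 29.5 [431.8 357.8] [52.2 54.7] z 0.1113
scene reel 230 [ 487.5 -314.2] 25.7 [ 487.6 -314.1] [49.  44.2] z 0.0515
scene encl 707 [ 462. -251.] 59.7 [ 462.1 -256. ] [102.9  85.1] z 0.0505
scene flux 230 [ 422.2 -202.1] 26.7 [ 420.2 -203.8] [22.9 52.5] z 0.0511
vise 0.3299374556173309
side disp 242 [433.7 354.9] 29.4 [434.4 354.5] [57.3 47.5] z 0.1127
side reel none
side encl 842 [ 451.5 -252.5] 56.9 [ 447.3 -250.1] [87.5 83.9] z 0.0532
side flux 268 [ 423.1 -206.1] 22.5 [ 423.1 -207.9] [29.5 41.6] z 0.0549
vise 0.3299780477405592
```

Dispenser is upright in the tray at (.434,.358), and the reel is at (.4875,-.3145). Next: move to the reel with the fingers along the dish line.

Call:
{"op": "servo_tool", "data": {
  "plan": [
    [1,3,0,0,0],
    [1,5.5,-0.5,0,0],
    [1,6,-0.5,0,0],
    [1,6,-0.5,0,0],
    [1,6,-0.5,0,0],
    [1,6,-0.5,0,0],
    [1,6,-0.5,0,0],
    [1,6,-0.5,0,0],
    [1,6,-0.5,0,0],
    [1,6,-0.5,0,0],
    [1,5,-0.5,0,0],
    [1,4,0,0,0],
    [1,1.8,-0.2,0,6.4],
    [1,0,0,2,0],
    [1,0,0,0,0]
  ]
}}

```text
time_s: 14.08
eef_pos: [0.4841, -0.3144, 0.2346]
orientation: [179.6, 0.1, -96.5]
contact_force: [-0.7, 0.5, 0.4]
gripper_width: 0.0851
finger_force: 0.0
```

```bash
python3 - <<'E'
from h import *
s=sense();print(s['eef_pos'],s['orientation'])
d=snapshot('wrist');P,C=cloud(d);np.savez('pics/wrist5.npz',**d)
circ(P,C,.487,-.3145,.034,.045,.06,'reel')
E
```

```text
[ 0.48408908 -0.31444342  0.2346441 ] [ 1.79571524e+02  1.38567895e-01 -9.64573700e+01]
reel 704 [ 485.3 -310. ] 30.2 [ 477.3 -305.9] [60.5 23.1] z 0.0533
```

Call:
{"op": "servo_tool", "data": {
  "plan": [
    [1,0,-0.3,4,0],
    [1,0,0,5,0],
    [1,0,0,5,0],
    [1,0,0,3,0],
    [1,0,0,2,0],
    [1,0,0,1.5,0],
    [1,0,0,1,0],
    [1,0,0,0,0]
  ]
}}

```text
time_s: 15.12
eef_pos: [0.4889, -0.3152, 0.0231]
orientation: [180.0, 0.0, -96.4]
contact_force: [0.1, -0.1, -0.1]
gripper_width: 0.0854
finger_force: 0.0
```

Call:
{"op": "servo_tool", "data": {
  "plan": [
    [1,0,0,0.3,0],
    [0.4,0,0,0,0],
    [0.2,0,0,0,0],
    [-1,0,0,0,0],
    [-1,0,0,0,0],
    [-1,0,0,0,0],
    [-1,0,0,0,0],
    [-1,0,0,-0.5,0],
    [-1,0,0,-1.5,0]
  ],
  "newtons": 40
}}

```text
time_s: 16.25
eef_pos: [0.4879, -0.3148, 0.0395]
orientation: [179.8, 0.1, -96.4]
contact_force: [-0.7, -0.1, -2.4]
gripper_width: 0.0507
finger_force: 42.1
```

Call:
{"op": "servo_tool", "data": {
  "plan": [
    [-1,0,0,-4,0],
    [-1,0,0,-5,-10.4],
    [-1,0,0,-5,-10.4],
    [-1,0,0,-5,-10.4],
    [-1,0,0,-3,-10.4],
    [-1,0,0,0,-10.4],
    [-1,0,0,0,-10.4],
    [-1,0,0,0,-10.4],
    [-1,0,0,0,-10.4],
    [-1,0,0,0,-10],
    [-1,0,0,0,0]
  ]
}}

```text
time_s: 17.62
eef_pos: [0.4887, -0.3151, 0.2606]
orientation: [-180.0, -0.0, -3.3]
contact_force: [-0.3, 0.1, -2.0]
gripper_width: 0.0507
finger_force: 42.6
```

```bash
cat >> h.py <<'E'
def go(x,y,z=None):
    s=sense();p=s['eef_pos'];yaw=np.radians(s['orientation'][2]);v=np.array([x,y])-p[:2]
    print('at',p.round(4),s['orientation'].round(1) if hasattr(s['orientation'],'round') else s['orientation'],'j6',round(s['joint_pos'][5],1),'tool x,y,z cm:',round(100*(v@[np.cos(yaw),np.sin(yaw)]),2),round(100*(v@[np.sin(yaw),-np.cos(yaw)]),2),None if z is None else round(100*(p[2]-z),2))
E
python3 -c "
from h import *
go(.533,.354,.017)"
```

```text
at [ 0.4887 -0.3151  0.2606] [-180.    -0.    -3.3] j6 103.6 tool x,y,z cm: 0.55 -67.05 24.36
```

Call:
{"op": "servo_tool", "data": {
  "plan": [
    [-1,0.5,-3,0,0],
    [-1,0,-5.5,0,0],
    [-1,0,-6,0,0],
    [-1,0,-6,0,0],
    [-1,0,-6,0,0],
    [-1,0,-6,0,0],
    [-1,0,-6,0,0],
    [-1,0,-6,0,0],
    [-1,0,-6,0,0],
    [-1,0,-6,0,0],
    [-1,0,-5,0,0],
    [-1,0,-3.5,0,0],
    [-1,0,-2,0,0],
    [-1,0,0,2,0],
    [-1,0,0,0,0]
  ]
}}

```text
time_s: 19.5
eef_pos: [0.5304, 0.3522, 0.2385]
orientation: [179.8, 0.2, -3.3]
contact_force: [-0.1, -0.0, -2.0]
gripper_width: 0.0505
finger_force: 42.6
```

Call:
{"op": "servo_tool", "data": {
  "plan": [
    [-1,0,0,4,0],
    [-1,0,0,5,0],
    [-1,0,0,5,0],
    [-1,0,0,4,0],
    [-1,0,0,2.5,0],
    [-1,0,0,1,0],
    [-1,0,0,0.4,0],
    [-1,0,0,0,0]
  ]
}}

```text
time_s: 20.5
eef_pos: [0.5321, 0.3538, 0.0226]
orientation: [-179.9, -0.1, -3.2]
contact_force: [0.1, -0.2, -2.9]
gripper_width: 0.0505
finger_force: 42.7
```

Call:
{"op": "servo_tool", "data": {
  "plan": [
    [-1,0,0,0.2,0],
    [-1,0,0,0.1,0],
    [-1,0,0,0.1,0],
    [-1,0,0,0,0]
  ]
}}

```text
time_s: 21.0
eef_pos: [0.5315, 0.3535, 0.0181]
orientation: [-180.0, -0.0, -3.2]
contact_force: [-1.6, 0.1, 2.1]
gripper_width: 0.0508
finger_force: 43.0
```

Call:
{"op": "servo_tool", "data": {
  "plan": [
    [0.3,0,0,0,0],
    [0.5,0,0,0,0],
    [0.5,0,0,0,0],
    [0.5,0,0,0,0],
    [0.5,0,0,-1,0],
    [0.5,0,0,-3,0],
    [1,0,0,-5,0],
    [1,0,0,-5,0],
    [1,0,0,-5,0],
    [1,0,0,-5,0],
    [1,0,0,0,0]
  ]
}}

```text
time_s: 22.38
eef_pos: [0.5332, 0.3547, 0.264]
orientation: [-179.5, -0.5, -3.2]
contact_force: [0.5, 0.1, 0.1]
gripper_width: 0.085
finger_force: 0.0
```

```bash
python3 - <<'E'
from h import *
for n in ['scene','side']:
    d=snapshot(n);P,C=cloud(d);np.savez(f'pics/{n}2.npz',**d)
    circ(P,C,.434,.358,.05,.09,.13,n+' disp');circ(P,C,.532,.3535,.04,.042,.06,n+' reel')
go(.465,-.249)
E
```

```text
scene disp 201 [430.  359.6] 29.4 [432.1 358.2] [51.  48.6] z 0.1113
scene reel 106 [532.3 352.9] 27.5 [530.4 354. ] [50.3 47.1] z 0.0485
side disp 243 [435.9 356.5] 28.7 [434.2 354.8] [50.3 54.4] z 0.1124
side reel 146 [531.4 352.2] 28.3 [534.2 350.8] [53.8 48.1] z 0.0507
at [0.5311 0.3533 0.2583] [-179.9   -0.    -3.2] j6 38.7 tool x,y,z cm: -3.22 60.51 None
```

Call:
{"op": "servo_tool", "data": {
  "plan": [
    [1,0,3,0,0],
    [1,0,5.5,0,0],
    [1,-1,6,0,0],
    [1,-1,6,0,0],
    [1,0,6,0,0],
    [1,0,6,0,0],
    [1,0,6,0,0],
    [1,0,6,0,0],
    [1,0,6,0,0],
    [1,0,5,0,0],
    [1,0,3,0,0],
    [1,0,2,0,3.2],
    [1,0,0,0,0],
    [1,0,0,0,0]
  ]
}}

```text
time_s: 24.22
eef_pos: [0.4771, -0.2491, 0.2564]
orientation: [-180.0, 0.1, -6.4]
contact_force: [0.3, 1.1, 0.8]
gripper_width: 0.0854
finger_force: 0.0
```

```bash
python3 - <<'E'
from h import *
d=snapshot('wrist');np.savez('pics/wrist6.npz',**d);cv2.imwrite('pics/w6.png',cv2.resize(d['img'][:,:,::-1],(800,600)))
P,C=cloud(d)
circ(P,C,.465,-.249,.06,.045,.06,'encl')
k=(np.hypot(P[:,0]-.465,P[:,1]+.249)<.06)&(P[:,2]>.045)&(P[:,2]<.06);print(cv2.minAreaRect((P[k][:,:2]*1000).astype(np.float32)))
circ(P,C,.4245,-.3075,.036,.0095,.014,'dd');circ(P,C,.488,-.3145,.034,.0095,.014,'rd');circ(P,C,.42,-.2,.03,.03,.06,'flux')
go(.465,-.249)
E
```

```text
encl 3305 [ 463.5 -242.4] 54.1 [ 463.5 -240.4] [77.2 88.7] z 0.0526
((463.50927734375, -240.36505126953125), (77.19654846191406, 88.71005249023438), 83.85568237304688)
dd 231 [ 426.3 -307.5] 34.1 [ 426.1 -309.4] [60.4 67.3] z 0.0118
rd 101 [ 477.7 -311.1] 27.4 [ 467.6 -306.5] [54.7 22.3] z 0.0118
flux 448 [ 422.4 -203. ] 26.2 [ 422.5 -203. ] [29.1 52.1] z 0.0529
at [ 0.4773 -0.2489  0.2567] [-1.8e+02  1.0e-01 -6.3e+00] j6 93.9 tool x,y,z cm: -1.23 0.15 None
```

View pics/w6.png

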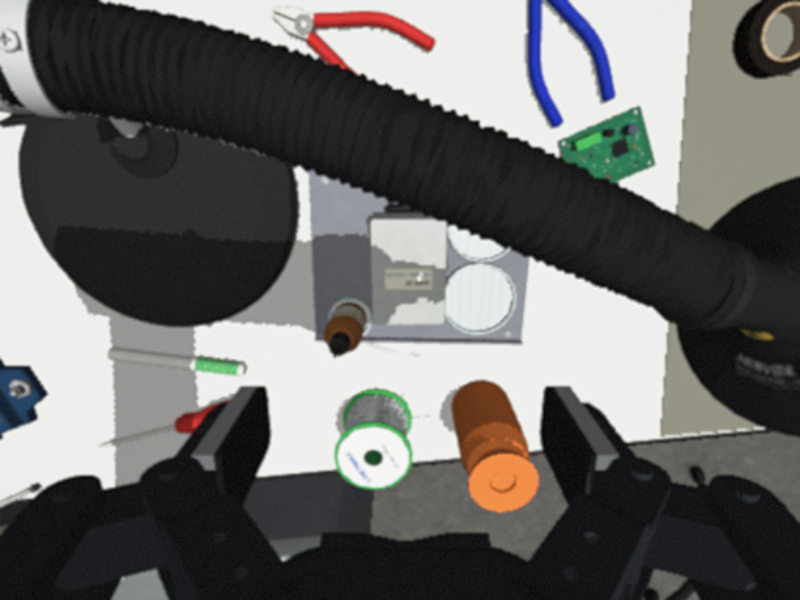

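The enclosure top shows at about (408,270), the two empty dishes at (480,297) and (480,235), the flux bottle at (343,325). Refining these.

```bash
python3 - <<'E'
from h import *
d=load('pics/wrist6.npz');z=d['depth'];K=d['intrinsics']
v,u=np.mgrid[0:384,0:512];c=np.stack([(u-K[0,2])/K[0,0]*z,(v-K[1,2])/K[1,1]*z,z],-1);P=(c-d['t'])@d['R']
m=((P[...,2]>.047)&(P[...,2]<.057)).astype(np.uint8);n,l,st,ce=cv2.connectedComponentsWithStats(m)
q=P[l==l[172,261]];print('encl',len(q),cv2.minAreaRect((q[:,:2]*1000).astype(np.float32)),np.median(q[:,2]))
def px(u,v,zz):
    ray=d['R'].T@np.array([(u-K[0,2])/K[0,0],(v-K[1,2])/K[1,1],1]);o=-d['R'].T@d['t'];return (o+ray*(zz-o[2])/ray[2])[:2]*1000
g=d['img'].min(2)>175;n,l,st,ce=cv2.connectedComponentsWithStats(g.astype(np.uint8))
for nm,(a,b) in dict(dd=(307,190),rd=(307,150)).items():
    i=l[b,a];vv,uu=np.nonzero(l==i);print(nm,len(vv),st[i]);q=np.array([px(x,y,.007) for x,y in zip(uu,vv)],np.float32);print(cv2.minEnclosingCircle(q),cv2.fitEllipse(cv2.convexHull(q)))
E
```

```text
encl 3225 ((465.05584716796875, -250.43739318847656), (57.4986686706543, 83.46686553955078), 83.85568237304688) 0.05264943723076565
dd 2059 [ 248  167   83   47 2059]
((419.47552490234375, -283.93585205078125), 58.030029296875) ((419.4462585449219, -287.5624084472656), (70.36721801757812, 114.34202575683594), 9.556646347045898)
rd 144251 [     0      0    512    384 144251]
((278.0555725097656, -221.7461395263672), 482.19384765625) ((-242.00732421875, -172.62696838378906), (901.1682739257812, 2295.993896484375), 83.97936248779297)
```

Call:
{"op": "servo_tool", "data": {
  "plan": [
    [1,-1.2,0.3,2,0],
    [1,0,0,5,0],
    [1,0,0,5,0],
    [1,0,0,4,0],
    [1,0,0,3,0],
    [1,0,0,2,0],
    [1,0,0,1.5,0],
    [1,0,0,0.5,0],
    [1,0,0,0,0],
    [1,0,0,0,0]
  ]
}}

```text
time_s: 25.52
eef_pos: [0.466, -0.2513, 0.0281]
orientation: [180.0, -0.1, -6.4]
contact_force: [-0.3, 0.1, 0.2]
gripper_width: 0.0852
finger_force: 0.0
```

```bash
python3 - <<'E'
from h import *
go(.465,-.2504,.025)
E
```

```text
at [ 0.466  -0.2513  0.0281] [ 1.8e+02 -1.0e-01 -6.4e+00] j6 94.4 tool x,y,z cm: -0.11 -0.08 0.31
```

Call:
{"op": "servo_tool", "data": {
  "plan": [
    [1,-0.1,-0.1,0.3,0],
    [0.6,0,0,0,0],
    [0.45,0,0,0,0],
    [0.35,0,0,0,0],
    [-1,0,0,0,0],
    [-1,0,0,0,0],
    [-1,0,0,0,0],
    [-1,0,0,0,0],
    [-1,0,0,-0.5,0],
    [-1,0,0,-1.5,0],
    [-1,0,0,0,0]
  ],
  "newtons": 40
}}

```text
time_s: 26.9
eef_pos: [0.4655, -0.2503, 0.0457]
orientation: [180.0, -0.2, -6.4]
contact_force: [-0.0, 1.1, -1.5]
gripper_width: 0.0572
finger_force: 43.4
```

Call:
{"op": "servo_tool", "data": {
  "plan": [
    [-1,0,0,-3,0],
    [-1,0,0,-5,0],
    [-1,0,0,-5,0],
    [-1,0,0,-4,0],
    [-1,0,0,-3,0],
    [-1,0.6,-2.6,0,0],
    [-1,1.3,-5.2,0,0],
    [-1,1.3,-5.2,0,0],
    [-1,1.3,-5.2,0,0],
    [-1,1.3,-5.2,0,0],
    [-1,1.3,-5.2,0,0],
    [-1,1.3,-5.2,0,0],
    [-1,1.1,-4,0,0],
    [-1,0.7,-2.6,0,0],
    [-1,0,-1.5,0,0],
    [-1,0,0,0,0],
    [-1,0,0,0,0],
    [-1,0,0,0,0]
  ]
}}

```text
time_s: 29.15
eef_pos: [0.6123, 0.1539, 0.2447]
orientation: [-180.0, -0.0, -6.5]
contact_force: [-0.2, -0.3, -1.6]
gripper_width: 0.0575
finger_force: 43.4
```

```bash
python3 - <<'E'
from h import *
go(.613,.155,.10)
s=sense();print(s['gripper_width'],s['finger_force'])
d=snapshot('wrist');np.savez('pics/wrist7.npz',**d)
p=np.array(s['eef_pos']);P,C=cloud(d)
k=(np.hypot(*(P[:,:2]-p[:2]).T)<.06)&(abs(P[:,2]-p[2]-.028)<.012)&(C.min(1)>90);q=P[k]
print(len(q),np.median(q[:,2])-p[2],cv2.minAreaRect((q[:,:2]*1000).astype(np.float32)))
E
```

```text
at [0.6123 0.1539 0.2447] [-180.    -0.    -6.5] j6 54.8 tool x,y,z cm: 0.06 -0.12 14.47
0.05749042392976748 43.37531894445419
20279 0.027797316477381928 ((613.844482421875, 153.18934631347656), (84.85367584228516, 82.43429565429688), 83.36314392089844)
```

Call:
{"op": "servo_tool", "data": {
  "plan": [
    [-1,0,-0.1,3,0],
    [-1,0,0,5,0],
    [-1,0,0,4,0],
    [-1,0,0,3,0],
    [-1,0,0,2,0],
    [-1,0,0,1.2,0],
    [-1,0,0,0.8,0],
    [-1,0,0,0,0],
    [-1,0,0,0,0]
  ]
}}

```text
time_s: 30.32
eef_pos: [0.6133, 0.1561, 0.0553]
orientation: [-180.0, -0.1, -6.4]
contact_force: [0.2, -0.7, -1.8]
gripper_width: 0.0576
finger_force: 43.4
```

```bash
python3 - <<'E'
from h import *
go(.613,.155,.015)
d=snapshot('wrist');np.savez('pics/wrist8.npz',**d);cv2.imwrite('pics/w8.png',cv2.resize(d['img'][:,:,::-1],(800,600)))
E
```

```text
at [0.6133 0.1561 0.0553] [-1.8e+02 -1.0e-01 -6.4e+00] j6 54.7 tool x,y,z cm: -0.01 0.11 4.03
```

View pics/w8.png

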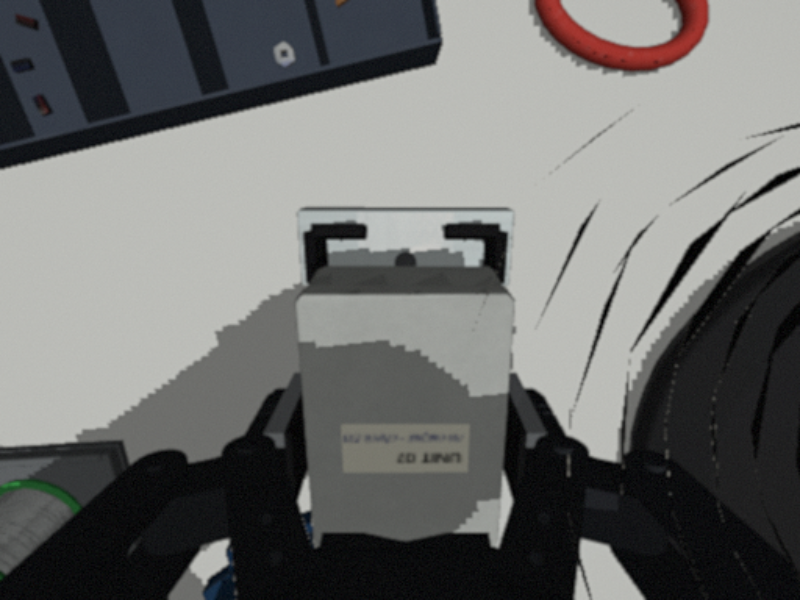

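The wrist view shows the held enclosure (front top edge y≈295, cols 302–510) over the nest (far plate edge y≈209, cols 300–514), laterally aligned. Checking numerically.

```bash
python3 - <<'E'
from h import *
d=load('pics/wrist8.npz');K=d['intrinsics'];s=sense();p=np.array(s['eef_pos']);yaw=np.radians(s['orientation'][2])
tx=np.array([np.cos(yaw),np.sin(yaw)]);ty=np.array([np.sin(yaw),-np.cos(yaw)])
def t(u,v,z):
    ray=d['R'].T@np.array([(u*.64-K[0,2])/K[0,0],(v*.64-K[1,2])/K[1,1],1]);o=-d['R'].T@d['t'];q=(o+ray*(z-o[2])/ray[2])[:2]-p[:2];return [round(1000*(q@tx),1),round(1000*(q@ty),1)]
for n,u,v,z in [('plateL',300,209,.012),('plateR',514,209,.012),('locL',306,226,.025),('locR',508,226,.025),('encTopL',301,295,.083),('encTopR',511,295,.083),('encBotL',318,267,.052),('encBotR',497,267,.052)]: print(n,t(u,v,z))
P,C=cloud(d)
q=(P[:,:2]-p[:2])@np.stack([tx,ty],1)
for nm,lo,hi in [('top',.079,.087)]:
    k=(P[:,2]>lo)&(P[:,2]<hi)&(abs(q[:,0])<.06)&(abs(q[:,1])<.05)&(C.min(1)>60)&(q[:,0]>.02);print(nm,k.sum(),np.percentile(q[k],[.5,99.5],axis=0).round(4).tolist(),np.median(P[k][:,2]))
k=(P[:,2]>.0085)&(P[:,2]<.0155)&(q[:,0]<.07)&(q[:,0]>.03)&(abs(q[:,1])<.06);print('plate',k.sum(),np.percentile(q[k],[.5,99.5],axis=0).round(4).tolist())
E
```

```text
plateL [np.float64(55.6), np.float64(-40.4)]
plateR [np.float64(55.6), np.float64(43.6)]
locL [np.float64(50.9), np.float64(-35.7)]
locR [np.float64(50.9), np.float64(38.9)]
encTopL [np.float64(41.9), np.float64(-25.9)]
encTopR [np.float64(41.9), np.float64(28.0)]
encBotL [np.float64(41.8), np.float64(-27.0)]
encBotR [np.float64(41.8), np.float64(30.3)]
top 7215 [[0.0201, -0.0277], [0.0424, 0.0285]] 0.08297062858197207
plate 3725 [[0.0322, -0.042], [0.0553, 0.043]]
```

Call:
{"op": "servo_tool", "data": {
  "plan": [
    [-1,0.05,0.05,1,0],
    [-1,0,0,1,0],
    [-1,0,0,0.5,0],
    [-1,0,0,0.5,0],
    [-1,0,0,0.3,0],
    [-1,0,0,0.3,0],
    [-1,0,0,0.2,0],
    [-1,0,0,0,0]
  ]
}}

```text
time_s: 31.38
eef_pos: [0.6131, 0.1553, 0.0162]
orientation: [180.0, 0.0, -6.4]
contact_force: [0.9, -0.1, -0.5]
gripper_width: 0.0573
finger_force: 43.4
```

Call:
{"op": "servo_tool", "data": {
  "plan": [
    [-1,0,0,0.1,0],
    [-1,0,0,0.1,0],
    [-1,0,0,0,0]
  ]
}}

```text
time_s: 31.75
eef_pos: [0.6132, 0.1554, 0.0147]
orientation: [-180.0, -0.0, -6.4]
contact_force: [-0.6, 0.4, 1.4]
gripper_width: 0.0574
finger_force: 43.7
```

Call:
{"op": "servo_tool", "data": {
  "plan": [
    [0.42,0,0,0,0],
    [0.6,0,0,0,0],
    [1,0,0,0,0],
    [1,0,0,0,0],
    [1,0,0,-1,0],
    [1,0,0,-3,0],
    [1,0,0,-5,0],
    [1,0,0,-5,0],
    [1,0,0,-5,0],
    [1,0,0,-5,0],
    [1,0,0,0,0],
    [1,0,0,0,0]
  ]
}}

```text
time_s: 33.25
eef_pos: [0.6125, 0.1553, 0.2544]
orientation: [-180.0, 0.0, -6.4]
contact_force: [-0.1, 0.1, -1.1]
gripper_width: 0.0851
finger_force: 0.0
```

```bash
python3 - <<'E'
from h import *
d=snapshot('wrist');np.savez('pics/wrist9.npz',**d);z=d['depth'];K=d['intrinsics']
cv2.imwrite('pics/w9.png',cv2.resize(d['img'][:,:,::-1],(800,600)))
v,u=np.mgrid[0:384,0:512];c=np.stack([(u-K[0,2])/K[0,0]*z,(v-K[1,2])/K[1,1]*z,z],-1);P=(c-d['t'])@d['R']
m=(np.hypot(P[...,0]-.613,P[...,1]-.155)<.06)&(P[...,2]>.034)&(P[...,2]<.055);q=P[m]
print(cv2.minAreaRect((q[:,:2]*1000).astype(np.float32)),np.percentile(q[:,2],[2,50,98]))
A=np.c_[q[:,:2]-[.613,.155],np.ones(len(q))];print('plane',np.linalg.lstsq(A,q[:,2],rcond=None)[0].round(4))
go(.532,.3535,.018)
E
```

```text
((596.3743286132812, 157.20697021484375), (57.3323860168457, 48.246376037597656), 82.47030639648438) [0.04102802 0.04274419 0.0444514 ]
plane [ 0.0118 -0.0041  0.043 ]
at [0.6123 0.1551 0.2534] [ 1.8e+02  1.0e-01 -6.4e+00] j6 54.7 tool x,y,z cm: -10.19 -18.82 23.54
```

View pics/w9.png

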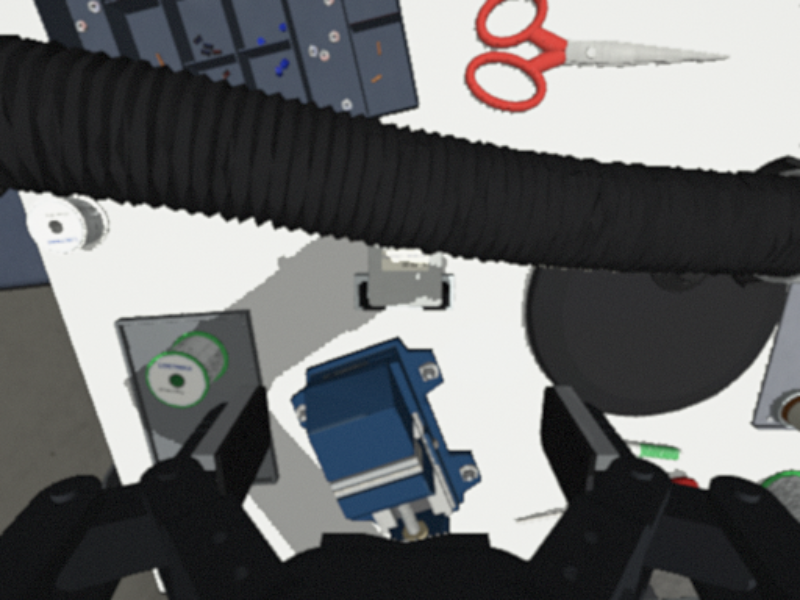

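The enclosure sits between the locators (visible part at (405,275)) with its top at z=.043, so it is seated. The reel stands in the tray at (190,370). Next, back to the reel.

Call:
{"op": "servo_tool", "data": {
  "plan": [
    [1,-2,-4,0,0],
    [1,-2.7,-5,0,0],
    [1,-2.7,-5,0,0],
    [1,-2,-3.5,0,0],
    [1,-0.8,-1.3,0,-3.2],
    [1,0,0,4,0],
    [1,0,0,0,0],
    [1,0,0,0,0]
  ]
}}

```text
time_s: 34.3
eef_pos: [0.5335, 0.353, 0.215]
orientation: [180.0, -0.1, -3.2]
contact_force: [-0.3, 0.4, 1.3]
gripper_width: 0.0856
finger_force: 0.0
```

```bash
python3 - <<'E'
from h import *
P,C=cloud(load('pics/wrist9.npz'));circ(P,C,.532,.3535,.04,.042,.06,'reel9')
go(.532,.3535,.019)
E
```

```text
reel9 1140 [531.7 353.7] 26.5 [532.  353.1] [51.7 50.8] z 0.0504
at [0.5335 0.353  0.215 ] [ 1.8e+02 -1.0e-01 -3.2e+00] j6 38.8 tool x,y,z cm: -0.15 -0.04 19.6
```

Call:
{"op": "servo_tool", "data": {
  "plan": [
    [1,-0.15,0,4,0],
    [1,0,0,5,0],
    [0.7,0,0,4,0],
    [0.6,0,0,3,0],
    [0.6,0,0,2,0],
    [0.6,0,0,1,0],
    [0.6,0,0,0.4,0],
    [0.4,0,0,0,0],
    [0.25,0,0,0,0],
    [-1,0,0,0,0],
    [-1,0,0,0,0],
    [-1,0,0,0,0],
    [-1,0,0,0,0]
  ]
}}

```text
time_s: 35.92
eef_pos: [0.5318, 0.3541, 0.0216]
orientation: [-179.9, -0.1, -3.2]
contact_force: [-1.4, -1.1, 6.3]
gripper_width: 0.0508
finger_force: 42.6
```

Call:
{"op": "servo_tool", "data": {
  "plan": [
    [-1,0,0,-0.5,0],
    [-1,0,0,-2,0],
    [-1,0,0,-5,0],
    [-1,0,0,-5,0],
    [-1,0,0,-5,0],
    [-1,0,0,-4,0],
    [-1,0,3,-2,0],
    [-1,-0.5,5.5,0,0],
    [-1,0,6,0,0],
    [-1,0,6,0,0],
    [-1,0,6,0,0],
    [-1,0,6,0,0],
    [-1,0,6,0,0],
    [-1,0,6,0,0],
    [-1,0,6,0,0],
    [-1,0,6,0,0],
    [-1,0,5,0,0],
    [-1,0,3.5,0,0],
    [-1,0,2,0,0],
    [-1,0,0,0,0]
  ]
}}

```text
time_s: 38.42
eef_pos: [0.4882, -0.3156, 0.2543]
orientation: [-179.9, 0.1, -3.3]
contact_force: [-0.1, 0.5, -3.3]
gripper_width: 0.0506
finger_force: 42.7
```

Call:
{"op": "servo_tool", "data": {
  "plan": [
    [-1,0,0,0,10.4],
    [-1,0,0,0,10.4],
    [-1,0,0,0,10.4],
    [-1,0,0,0,10.4],
    [-1,0,0,0,10.4],
    [-1,0,0,0,10.4],
    [-1,0,0,0,10.4],
    [-1,0,0,0,10.4],
    [-1,0,0,0,10],
    [-1,0,0,0,0],
    [-1,0,0,0,0]
  ]
}}

```text
time_s: 39.8
eef_pos: [0.4889, -0.3143, 0.2553]
orientation: [180.0, 0.0, -96.2]
contact_force: [0.7, 0.3, -2.2]
gripper_width: 0.0506
finger_force: 42.6
```

```bash
python3 - <<'E'
from h import *
go(.488,-.3148,.0246);print(sense()['gripper_width'])
d=snapshot('wrist');np.savez('pics/wrist10.npz',**d);cv2.imwrite('pics/w10.png',cv2.resize(d['img'][:,:,::-1],(800,600)))
d=snapshot('scene');np.savez('pics/scene3.npz',**d);cv2.imwrite('pics/s3.png',cv2.resize(d['img'][220:310,265:385,::-1],(800,600),interpolation=cv2.INTER_CUBIC))
E
```

```text
at [ 0.4889 -0.3143  0.2553] [180.    0.  -96.2] j6 10.6 tool x,y,z cm: 0.06 0.08 23.07
0.05056489162248439
```

View pics/s3.png

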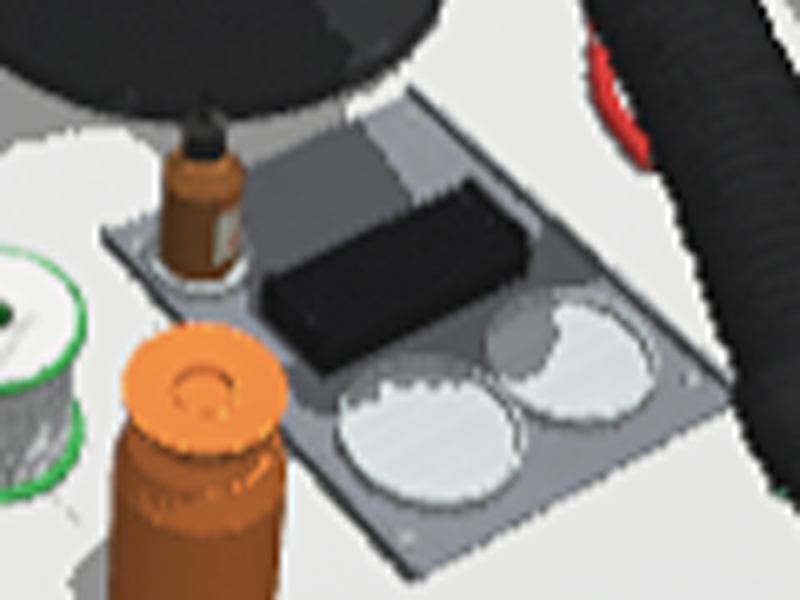

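The scene crop shows both empty dishes: reel dish centre about (571,356), dispenser dish about (429,431), flux still upright.

```bash
python3 - <<'E'
from h import *
d=load('pics/scene3.npz');K=d['intrinsics'];o=-d['R'].T@d['t']
def w(u,v,z):
    u=265+(u+.5)/6.667-.5;v=220+(v+.5)/6.667-.5
    ray=d['R'].T@np.array([(u-K[0,2])/K[0,0],(v-K[1,2])/K[1,1],1]);return (o+ray*(z-o[2])/ray[2])[:2].round(4)
for n,pts in dict(reel=[(483,345),(660,362),(570,286),(572,427)],disp=[(335,432),(524,430),(428,352),(430,509)]).items():
    print(n,[w(*p,.012).tolist() for p in pts],'c',w(np.mean([p[0] for p in pts[:2]]),np.mean([p[1] for p in pts[2:]]),.010))
for f in ['wrist10','wrist6']:
    P,C=cloud(load(f'pics/{f}.npz'));
    for n,x,y in [('dd',.4245,-.3075),('rd',.488,-.3146)]:
        k=(np.hypot(P[:,0]-x,P[:,1]-y)<.036)&(P[:,2]>.0095)&(P[:,2]<.014)
        from scipy.optimize import least_squares
        q=P[k]; R=.0315 if n=='dd' else .0295
        if len(q)>20:
            r=least_squares(lambda p:np.hypot(q[:,0]-p[0],q[:,1]-p[1])-R,[x,y],loss='soft_l1',f_scale=.001);print(f,n,len(q),r.x.round(4),np.median(abs(r.fun)).round(4))
P,C=cloud(d)
for n,x,y,R in [('dd',.4245,-.3075,.0315),('rd',.488,-.3146,.0295)]:
    k=(np.hypot(P[:,0]-x,P[:,1]-y)<R+.005)&(np.hypot(P[:,0]-x,P[:,1]-y)>R-.007)&(P[:,2]>.0095)&(P[:,2]<.014);q=P[k]
    if len(q)>10:
        r=least_squares(lambda p:np.hypot(q[:,0]-p[0],q[:,1]-p[1])-R,[x,y],loss='soft_l1',f_scale=.001);print('scene',n,len(q),r.x.round(4))
E
```

```text
reel [[0.465, -0.2919], [0.5077, -0.3375], [0.5107, -0.2927], [0.461, -0.3375]] c [ 0.4868 -0.3147]
disp [[0.3956, -0.2865], [0.4471, -0.3278], [0.4473, -0.2817], [0.3968, -0.3308]] c [ 0.4229 -0.306 ]
wrist10 dd 269 [ 0.4255 -0.3081] 0.0006
wrist10 rd 124 [ 0.4881 -0.3166] 0.001
wrist6 dd 231 [ 0.4249 -0.3073] 0.0006
wrist6 rd 111 [ 0.4877 -0.3158] 0.0008
scene dd 56 [ 0.4231 -0.307 ]
scene rd 37 [ 0.4857 -0.315 ]
```

Call:
{"op": "servo_tool", "data": {
  "plan": [
    [-1,0.1,0.1,4,0],
    [-1,0,0,5,0],
    [-1,0,0,5,0],
    [-1,0,0,4,0],
    [-1,0,0,2,0],
    [-1,0,0,1,0],
    [-1,0,0,0,0],
    [-1,0,0,0,0]
  ]
}}

```text
time_s: 40.9
eef_pos: [0.4887, -0.3163, 0.0466]
orientation: [-179.9, -0.0, -96.4]
contact_force: [0.2, 0.2, -2.7]
gripper_width: 0.0505
finger_force: 42.6
```

```bash
python3 - <<'E'
from h import *
go(.4877,-.315,.0246)
E
```

```text
at [ 0.4887 -0.3163  0.0466] [-179.9   -0.   -96.4] j6 10.6 tool x,y,z cm: -0.12 0.11 2.2
```

Call:
{"op": "servo_tool", "data": {
  "plan": [
    [-1,-0.12,0.1,0.5,0],
    [-1,0,0,0.5,0],
    [-1,0,0,0.4,0],
    [-1,0,0,0.3,0],
    [-1,0,0,0.2,0],
    [-1,0,0,0.1,0],
    [-1,0,0,0,0]
  ]
}}

```text
time_s: 41.78
eef_pos: [0.4868, -0.3146, 0.0253]
orientation: [180.0, -0.0, -96.4]
contact_force: [0.3, 0.5, -1.6]
gripper_width: 0.0505
finger_force: 42.6
```

Call:
{"op": "servo_tool", "data": {
  "plan": [
    [-1,0,0,0.1,0],
    [-1,0,0,0.1,0],
    [-1,0,0,0.1,0],
    [-1,0,0,0,0]
  ]
}}

```text
time_s: 42.28
eef_pos: [0.487, -0.3147, 0.0246]
orientation: [-180.0, -0.0, -96.4]
contact_force: [-4.2, 3.0, 11.4]
gripper_width: 0.0506
finger_force: 43.8
```

Call:
{"op": "servo_tool", "data": {
  "plan": [
    [-1,0,0,-0.1,0],
    [0.3,0,0,0,0],
    [0.5,0,0,0,0],
    [0.7,0,0,0,0],
    [0.7,0,0,-1,0],
    [0.7,0,0,-3,0],
    [1,0,0,-5,0],
    [1,0,0,-5,0],
    [1,0,0,-5,0],
    [1,0,0,-5,0],
    [1,0,0,0,0]
  ]
}}

```text
time_s: 43.65
eef_pos: [0.4888, -0.3157, 0.2694]
orientation: [-179.4, -0.2, -96.4]
contact_force: [-0.7, 0.1, -1.0]
gripper_width: 0.0856
finger_force: 0.0
```

```bash
python3 - <<'E'
from h import *
d=snapshot('scene');np.savez('pics/scene4.npz',**d);P,C=cloud(d)
circ(P,C,.487,-.315,.034,.044,.058,'reel')
circ(P,C,.434,.358,.05,.09,.13,'disp')
k=(np.hypot(P[:,0]-.487,P[:,1]+.315)<.022)&(P[:,2]>.045)&(P[:,2]<.06);q=P[k];print(np.linalg.lstsq(np.c_[q[:,:2]-[.487,-.315],np.ones(len(q))],q[:,2],rcond=None)[0].round(3))
go(.434,.358)
E
```

```text
reel 293 [ 484.7 -314.4] 26.6 [ 484.4 -314.9] [48.9 50. ] z 0.0513
disp 204 [432.7 357.3] 29.9 [432.2 358.4] [50.6 51.8] z 0.1112
[-0.009  0.013  0.051]
at [ 0.4875 -0.3148  0.2662] [-1.797e+02 -1.000e-01 -9.640e+01] j6 10.5 tool x,y,z cm: -66.27 12.82 None
```

Call:
{"op": "servo_tool", "data": {
  "plan": [
    [1,-3,0,0,0],
    [1,-5.5,1,0,0],
    [1,-6,1.2,0,0],
    [1,-6,1.2,0,0],
    [1,-6,1.2,0,0],
    [1,-6,1.2,0,0],
    [1,-6,1.2,0,0],
    [1,-6,1.2,0,0],
    [1,-6,1.2,0,0],
    [1,-6,1.2,0,0],
    [1,-4,1.2,0,0],
    [1,-3,1,0,0],
    [1,-2,0,0,0],
    [1,-0.8,0,0,0],
    [1,0,0,0,0],
    [1,0,0,0,0],
    [1,0,0,0,0]
  ]
}}

```text
time_s: 45.82
eef_pos: [0.4337, 0.3577, 0.2636]
orientation: [-180.0, 0.0, -96.5]
contact_force: [1.2, -0.1, -0.0]
gripper_width: 0.0852
finger_force: 0.0
```

```bash
python3 - <<'E'
from h import *
go(.434,.358,.055)
E
```

```text
at [0.4337 0.3577 0.2636] [-180.     0.   -96.5] j6 -62.5 tool x,y,z cm: -0.03 -0.03 20.86
```

Call:
{"op": "servo_tool", "data": {
  "plan": [
    [1,0,0,4,0],
    [1,0,0,5,0],
    [1,0,0,4,0],
    [1,0,0,3,0],
    [1,0,0,2,0],
    [1,0,0,1.5,0],
    [1,0,0,1,0],
    [1,0,0,0.3,0],
    [1,0,0,0,0],
    [0.5,0,0,0,0],
    [0.35,0,0,0,0],
    [-1,0,0,0,0],
    [-1,0,0,0,0],
    [-1,0,0,0,0],
    [-1,0,0,0,0]
  ]
}}

```text
time_s: 47.7
eef_pos: [0.4338, 0.3589, 0.0562]
orientation: [-180.0, 0.1, -96.4]
contact_force: [-0.4, -0.7, 5.3]
gripper_width: 0.0543
finger_force: 41.6
```

Call:
{"op": "servo_tool", "data": {
  "plan": [
    [-1,0,0,-0.5,0],
    [-1,0,0,-3,0],
    [-1,0,0,-5,0],
    [-1,0,0,-5,0],
    [-1,0,0,-5,0],
    [-1,0,0,-2,0],
    [-1,3,0,0,0],
    [-1,5.5,-0.5,0,0],
    [-1,6,-0.6,0,0],
    [-1,6,-0.6,0,0],
    [-1,6,-0.6,0,0],
    [-1,6,-0.6,0,0],
    [-1,6,-0.6,0,0],
    [-1,6,-0.6,0,0],
    [-1,6,-0.6,0,0],
    [-1,6,-0.6,0,0],
    [-1,5,-0.6,0,0],
    [-1,3,-0.6,0,0],
    [-1,1.8,0,0,0],
    [-1,0,0,0,0]
  ]
}}

```text
time_s: 50.2
eef_pos: [0.4236, -0.3079, 0.2597]
orientation: [179.9, 0.0, -96.5]
contact_force: [-0.5, -0.2, -1.0]
gripper_width: 0.0541
finger_force: 41.9
```

Call:
{"op": "servo_tool", "data": {
  "plan": [
    [-1,0,0,0,-10],
    [-1,0,0,0,-10],
    [-1,0,0,0,-10],
    [-1,0,0,0,-10],
    [-1,0,0,0,-10],
    [-1,0,0,0,-10],
    [-1,0,0,0,-10],
    [-1,0,0,0,-10],
    [-1,0,0,0,-10],
    [-1,0,0,0,0],
    [-1,0,0,0,0]
  ]
}}

```text
time_s: 51.58
eef_pos: [0.4242, -0.3069, 0.2604]
orientation: [-180.0, -0.0, -6.5]
contact_force: [0.3, -0.7, -1.1]
gripper_width: 0.054
finger_force: 41.9
```

```bash
python3 - <<'E'
from h import *
go(.4245,-.3075,.0592);print(sense()['gripper_width'])
E
```

```text
at [ 0.4242 -0.3069  0.2604] [-180.    -0.    -6.5] j6 101.6 tool x,y,z cm: 0.03 0.06 20.12
0.05397251410002176
```

Call:
{"op": "servo_tool", "data": {
  "plan": [
    [-1,-0.07,0.06,4,0],
    [-1,0,0,5,0],
    [-1,0,0,4,0],
    [-1,0,0,3,0],
    [-1,0,0,1.5,0],
    [-1,0,0,0.5,0],
    [-1,0,0,0,0],
    [-1,0,0,0,0]
  ]
}}

```text
time_s: 52.58
eef_pos: [0.4243, -0.3084, 0.0815]
orientation: [180.0, -0.1, -6.4]
contact_force: [-0.5, 0.2, -1.2]
gripper_width: 0.0543
finger_force: 41.9
```

```bash
python3 - <<'E'
from h import *
go(.4245-.001,-.3075,.0592);p=sense()['eef_pos']
d=snapshot('wrist');np.savez('pics/wrist11.npz',**d);cv2.imwrite('pics/w11.png',cv2.resize(d['img'][:,:,::-1],(800,600)))
P,C=cloud(d);k=(np.hypot(P[:,0]-p[0],P[:,1]-p[1])<.04)&(abs(P[:,2]-p[2]-.06)<.006)&(C.min(1)>90);q=P[k][:,:2]*1000
print(len(q),np.percentile(q,[1,99],axis=0).round(1).tolist())
E
```

```text
at [ 0.4243 -0.3084  0.0815] [ 1.8e+02 -1.0e-01 -6.4e+00] j6 101.9 tool x,y,z cm: -0.09 -0.09 2.23
8312 [[415.9, -331.4], [448.6, -288.3]]
```

View pics/w11.png

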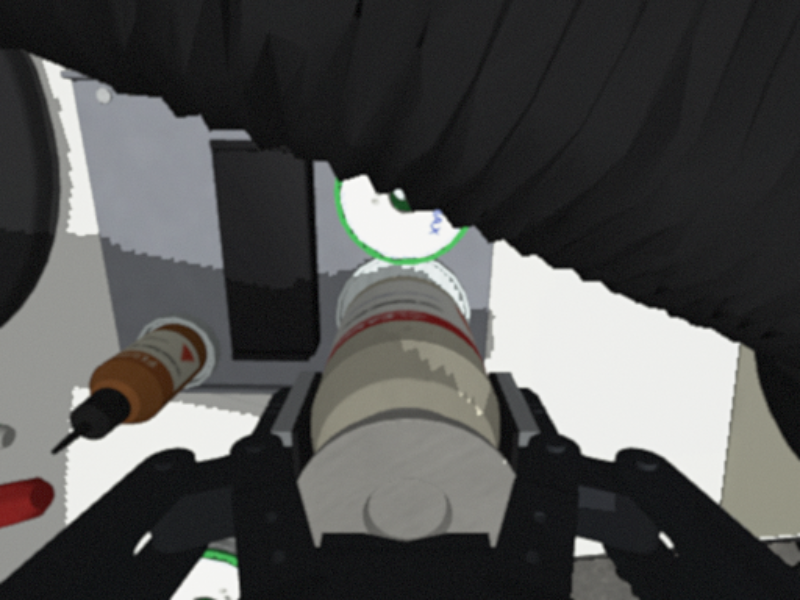

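The view shows the dispenser over its dish (400,300), with the reel in place ahead (400,205) and flux upright. Lowering.

Call:
{"op": "servo_tool", "data": {
  "plan": [
    [-1,0,-0.09,0.5,0],
    [-1,0,0,0.5,0],
    [-1,0,0,0.4,0],
    [-1,0,0,0.3,0],
    [-1,0,0,0.2,0],
    [-1,0,0,0.1,0],
    [-1,0,0,0,0]
  ]
}}

```text
time_s: 53.5
eef_pos: [0.4236, -0.3072, 0.0603]
orientation: [-180.0, -0.0, -6.4]
contact_force: [-0.5, -0.2, -1.0]
gripper_width: 0.054
finger_force: 41.9
```

Below rim-contact height (.064) with no contact force, so it is inside the dish.

Call:
{"op": "servo_tool", "data": {
  "plan": [
    [-1,0,0,0.1,0],
    [-1,0,0,0.1,0],
    [-1,0,0,0,0]
  ]
}}

```text
time_s: 53.88
eef_pos: [0.4238, -0.3073, 0.0592]
orientation: [180.0, -0.0, -6.4]
contact_force: [-0.4, 1.4, 4.7]
gripper_width: 0.0542
finger_force: 42.5
```

Call:
{"op": "servo_tool", "data": {
  "plan": [
    [0.35,0,0,0,0],
    [0.5,0,0,0,0],
    [0.8,0,0,0,0],
    [1,0,0,0,0],
    [1,0,0,-1,0],
    [1,0,0,-3,0],
    [1,0,0,-5,0],
    [1,0,0,-5,0],
    [1,0,0,-5,0],
    [1,0,0,-3,0],
    [1,0,-4,0,0],
    [1,0,-5,0,0],
    [1,0,-5,0,0],
    [1,0,-5,0,0],
    [1,0,0,0,0],
    [1,0,0,0,0],
    [1,0,0,0,0],
    [1,0,0,0,0]
  ]
}}

```text
time_s: 56.12
eef_pos: [0.4446, -0.1193, 0.2783]
orientation: [180.0, 0.0, -6.5]
contact_force: [0.4, 0.5, -0.6]
gripper_width: 0.0852
finger_force: 0.0
```

```bash
python3 - <<'E'
from h import *
s=sense();print(s['time_s'],s['eef_pos'],s['contact_force'])
d=snapshot('scene');np.savez('pics/scene5.npz',**d);P,C=cloud(d)
circ(P,C,.424,-.307,.04,.108,.125,'disp');circ(P,C,.487,-.315,.034,.044,.058,'reel');circ(P,C,.613,.155,.055,.034,.05,'encl');circ(P,C,.421,-.199,.03,.03,.1,'flux')
cv2.imwrite('pics/s5.png',cv2.resize(d['img'][130:320,200:400,::-1],(630,600),interpolation=cv2.INTER_CUBIC))
E
```

```text
56.125 [ 0.44456426 -0.11931386  0.27826484] [ 0.40058842  0.48045713 -0.62228773]
disp 345 [ 423.  -306.8] 27.0 [ 423.  -306.2] [52.2 50.7] z 0.1156
reel 261 [ 485.4 -315.3] 26.0 [ 487.6 -317.4] [51.2 44.1] z 0.0514
encl 314 [611.5 154.8] 48.2 [611.3 154.9] [60.9 85.2] z 0.0407
flux 190 [ 416.6 -193.5] 16.2 [ 413.5 -194.4] [26.4 30. ] z 0.0532
```

View pics/s5.png

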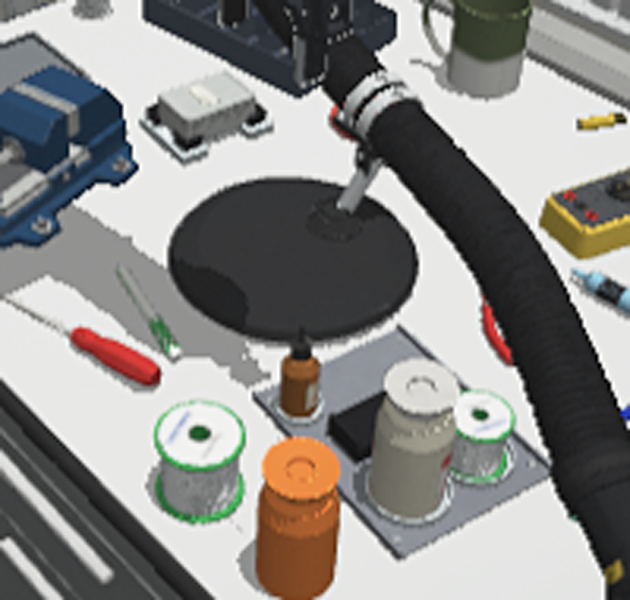

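The enclosure is seated in the nest at (208,105). The dispenser (413,440) and reel (482,430) stand in their dishes, and the flux (300,380) is upright. Handing in.

```bash
python3 -c "
from cell import *
print(sign_off())"
```

```text
the job is handed in; nothing more can be done
None
```

The job is done and handed in at about 56 s: the enclosure sits flat, lid up, in the nest, the reel and dispenser stand upright in their own dishes, and the flux bottle is still standing in its dish; sign-off returned no verdict.

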